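# Set and lock the dispenser cap, then tip out the small balls

## Task

Turn the blue cap of the tilting ball dispenser until its middle-sized hole stands at the orange outlet mark, and slide the red lock fully home into the cap while the drum still stands at rest. Then swing the drum forward with its crank until all three small balls have run out into the black tray, and swing it fully back to rest; the large ball must stay inside, the cap stays locked on the middle hole, and the small objects standing around are left alone.

Things in the scene. Friction and masses are not known exactly. Their poses are not given: they have to be found in the camera images.
- cap (a joint): Angle (rad) of the blue round cap, 108 mm across, 5 mm thick, with three through holes. 0: middle-sized hole (18 mm) at the outlet; +2.09: smallest (8 mm); -2.09: largest (36 mm). Grows anticlockwise seen facing the cap from outside. Range -2.3 to 2.3, starts 1.5 to 2.1. Friction about 0.08 N m, no spring. The rim has a notch opposite each hole, for the lock.
- cap_grip (a point): Centre of the grip bar on the cap's face, on the turning axis: 44 mm long, 12 thick, 30 high (its foot is the cap's face, 15 mm below this point). Frame turns with the cap: x along the bar, y across its thickness, z out of the cap. At rest z leans 28 deg from vertical to the dispenser's front, so approach along it. A white mark on the bar's -x end points to the middle hole. Regrasp if need be.
- lock (a joint): Travel (m) of the red sliding lock: 0 open, 0.010 fully home, positive towards the cap's axis. Friction 2.5 N, stays where left. Its steel tongue (6 mm) enters a tapered rim notch (9 to 13 mm wide) only with a hole at the outlet, cap within about 0.1 rad; otherwise it strikes the rim at about 0.0035. Entering, it centres the cap.
- lock_tab (a point): Centre of the outer, pushing face of the lock's red tab, on the drum's side opposite the outlet, uppermost at rest. Tab 20 mm wide, 22 high (11 either side along z), 12 thick. A low red foot, its top 11 mm below this point, reaches 17 mm outward. Frame = drum's: z along its axis out of the cap, x from the axis outward through the lock; push along -x. Moves with the lock.
- drum (a joint): Tipping angle (rad) of the drum about its level trunnion: 0 at rest on its stop (axis leaning 28 deg to the front, mouth up), 1.5 at the forward stop (mouth 24 deg below level, over the tray). Stays where left (friction about 0.25 N m, some 3 N at the crank grip).
- crank_grip (a point): Middle of the crank's grip, 12 mm round, 48 long, level, along the trunnion, on the dispenser's right; 80 mm from the trunnion axis. Frame = drum's (y along the grip). At rest the crank points up and 35 deg to the rear; at the forward stop 51 deg to the front. The crank arm's face is 24 mm to the left of this point, an 18 mm end button 24 mm to the right. Uprights end 142 mm above the bench.
- tip_axis (a point): Middle of the trunnion axis, 125 mm above the bench. Frame = the bolted-down stand's: x to the rear (away from the front, where the tray is), y along the trunnion to the left, z up. Positive tipping turns the drum about -y, mouth to the front. The cap's face is 62 mm from here along the drum's axis.
- outlet (a point): Centre of the outlet in the white mouth plate behind the cap, 38 mm from the drum's axis on its lower, front side, marked orange on the drum. Frame = drum's frame.
- tray: Loose black parts tray 110 x 160 x 22 mm with one low divider, lying under the front of the dispenser; origin under its centre, x along its 110 mm, y along its 160 mm. Walls 2 mm.
- ball_1_center (a point): Centre of a small steel ball, 12 mm, 10 g, at first in the groove of the drum's liner.
- ball_2_center (a point): Centre of a second small steel ball, as the first.
- ball_3_center (a point): Centre of a third small steel ball, as the first.
- big_ball_center (a point): Centre of the large steel ball, 20 mm, 33 g, in the drum; it passes only the largest hole.
- relay_a_mid (a point): Centre of a loose relay (34 x 28 x 48 mm, clear over black), a bystander.
- tape_mid (a point): Centre of a loose black tape roll (66 mm across, 19 mm high), a bystander.
- gland_mid (a point): Centre of a loose nickel cable gland (22 x 25 x 35 mm), a bystander.
Not all that is in view belongs to the job. Several things have the shape of the tray; the one meant has the colours described above.

How it is judged:
By the outcome, as a careful person would: the job done as asked, in the order asked, and still so for the second after the job is handed in, with the robot touching nothing.
It also fails if it takes over 59 s, if anything falls off the work surface, if the arm or the gripper's body presses on something with over 40 N, if the wrist force passes 120 N, or if a joint passes its speed limit or range.

## Robot

A 6-joint arm with a two-finger parallel gripper is mounted at the origin on the work surface; the furniture and walls round the work are solid. World frame = base frame: x ahead of the robot, y to its left, z up, the work surface at z = 0. Lengths are in mm, angles in degrees, forces in N, time in s.
With the tool pointing down it reaches from about 300 to 850 mm from the base axis. Payload 4.2 kg.
Tool frame: the origin (TCP) lies between the finger pads; the fingertips stand 19 mm ahead of it and the grasp point (between the pads) is the TCP (env.tips_ahead is the distance from the TCP to the fingertips, in mm); z points along the fingers, y is the direction in which the jaws open and shut (so a half turn about z gives the same grasp; the last joint's range is limited). The gripper opens to 91 mm and grips with 3 to 60 N. Pads are 32 mm wide; open, the fingers measure 118 mm over their backs; the gripper's body (76 mm by 178 mm) begins 60 mm behind the grasp point.
Start: joints at [70.989, 18.312, 89.639, -0, 72.044, -1.146], TCP at [176.396, 547.289, 232.976] pointing down, gripper open.
Joint ranges: [-177.97, 177.97], [-48.28, 115.42], [12.27, 149.76], [-77.06, 257.06], [2.81, 150.46], [-146.56, 146.56]. Speed limits (degrees/s): [147.25, 147.25, 180, 180, 180, 180].

## Interface

Orientations are given as [roll, pitch, yaw] about the fixed x, y, z axes, in that order (R = Rz(yaw) Ry(pitch) Rx(roll)).
In Python, from workcell import telemetry, viewer, job_done, env gives the robot as it stands. The module is installed in compiled form; this text tells all that it offers.
- The arm moves only by the shell command python3 -m jog 'ROWS' [FORCE]. ROWS is JSON, a list of rows, each a list of 3 entries, a list of its own where there are three numbers: the shift along the tool's x, y, z in cm, then the turn about the tool's z in degrees, then the opening, from 0 (shut) to 1 (fully open). A call has 1 to 10 rows; each row shifts and turns the pose as measured when the row begins, along the tool's axes as they then stand; what a row does not reach is not made up. A row lasts 1/8 s, in which the tool goes at most 62.5 mm and 10.7 degrees, less where a joint would pass 70% of its speed; a pose out of reach is approached as far as the arm can. A call is refused whole if a number of a shift passes 6.25 or a number of a turn 10.7, either way. A call with a gripper value outside its range is refused whole. The fingers move at their own pace and stop on an object; FORCE is the grip in N (left out, the last holds). Time passes only in rows, so rows that do not move let the fingers close. It gives the time, the measured TCP pose, the force and the opening at its end, in the units of the state.
- telemetry.state(): the state, without advancing time (a new reading comes with each control period).
- viewer.grab_frame(name): name is "scene" or "top" or "wrist"; returns a dict with "color" (480x640x3 uint8, red, green, blue), "K" (3x3 intrinsics, pixels), "rvec" (rotation vector, rad) and "tvec" (3), from world to camera coordinates, as OpenCV has them. Camera axes: x right, y down, z forward; pixel columns grow to the right and rows downward; lengths in mm; the calibration is good to about 2 mm. The wrist camera is an equidistant fisheye: a pixel r from the principal point sees the ray r / f radians off the axis. A picture is of the moment at which its call begins. There is no depth.
- job_done(): hands the job in, once; it reports no verdict.
The state is a dict: "time_s": time; "qpos": joint angles; "qvel": joint speeds; "effort": joint torques, N m; "ee_pos": TCP position; "ee_rot": TCP orientation; "force": force on the tool from outside, world axes, zero at the start; "torque": the same for the moment, N m; "gripper_width": finger opening in mm.
Only numpy, scipy, OpenCV 4.12 (cv2) and the standard library are available. Lean on these libraries where they do the work, as an engineer would, in place of code of your own. Each camera call takes 0.05 s, during which the arm holds its last target. There are 200 camera calls.

## Working session

There is one attempt and no reset: what is moved stays moved. The work goes in short steps, Python scripts to look and compute and a shell command to move; the robot and the scene stay as the last step left them, time stands still between calls to the robot, and variables do not carry over. Pictures are saved under pics/ and viewed, about 8 in all and at most 12, crops included, and the job is handed in when it is done.

```bash
mkdir -p pics
python3 - <<'E'
from workcell import telemetry, viewer, env
import cv2,numpy as np,pickle
print(telemetry.state(), env.tips_ahead)
F={n:viewer.grab_frame(n) for n in("scene","top","wrist")}
pickle.dump(F,open('f0.pkl','wb'))
for n,f in F.items():
    cv2.imwrite(f'pics/{n}0.png',f['color'][...,::-1]); R=cv2.Rodrigues(np.array(f['rvec'],float))[0]
    print(n,f['K'].tolist() if hasattr(f['K'],'tolist') else f['K'],(-R.T@np.array(f['tvec'],float).ravel()).round(),R[2].round(2))
E
```

```text
{'time_s': 0.0, 'qpos': array([ 7.09898179e+01,  1.83513764e+01,  8.97072283e+01, -2.17356986e-03,
        7.20400169e+01, -1.14605486e+00]), 'qvel': array([ 0.03244479, -0.00249869, -0.06324706,  0.18616128, -0.03814516,
        0.01942139]), 'effort': array([-2.04938013e-03, -4.12467742e+01, -2.31966573e+01,  7.28021446e-02,
        4.57935117e-02, -1.47830319e-04]), 'ee_pos': array([176.24941419, 546.83967983, 232.11730212]), 'ee_rot': array([-1.79901357e+02,  9.35479438e-05,  1.62136545e+02]), 'force': array([-0.16795122, -0.08747527,  0.07194199]), 'torque': array([-0.02092868, -0.03361077,  0.01606058]), 'gripper_width': 91.32480056993246} 19.0
scene [[564.1958339808033, 0.0, 318.33915046107745], [0.0, 564.1958339808033, 238.45201788063235], [0.0, 0.0, 1.0]] [ 577. 1057. 1070.] [-0.07 -0.68 -0.73]
top [[471.4618705722129, 0.0, 321.78925753831805], [0.0, 471.4618705722129, 237.26125459476646], [0.0, 0.0, 1.0]] [ 350.  206. 1359.] [ 0.1  -0.02 -0.99]
wrist [[371.64829954431775, 0.0, 322.07943318978937], [0.0, 371.64829954431775, 240.8235595334789], [0.0, 0.0, 1.0]] [ 99. 573. 384.] [ 0.27 -0.09 -0.96]
```

View pics/scene0.png

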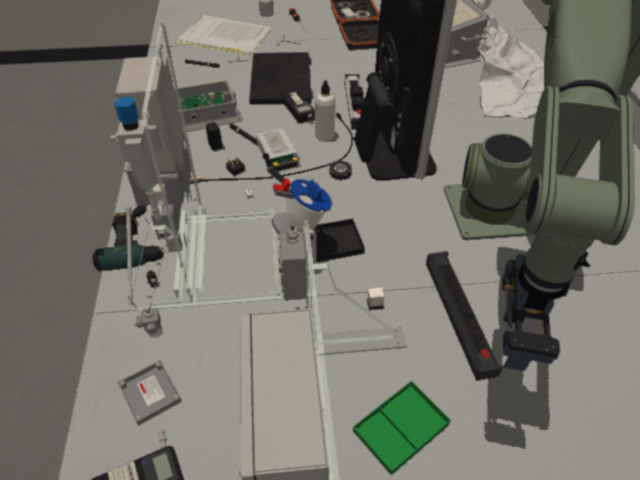

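View pics/top0.png

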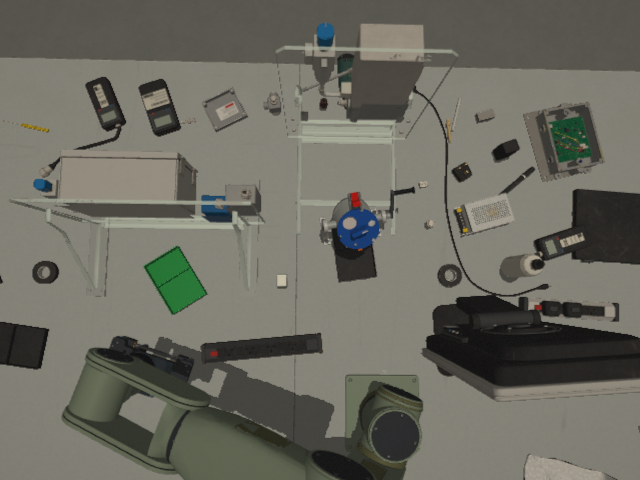

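Run:
```python
import pickle,cv2,numpy as np
F=pickle.load(open('f0.pkl','rb'))
a=F['top']['color'][150:290,290:450,::-1]; b=F['scene']['color'][150:320,160:380,::-1]
a=cv2.resize(a,(0,0),fx=3.5,fy=3.5,interpolation=3)
b=cv2.resize(b,(0,0),fx=3.6,fy=3.6,interpolation=3)
cv2.imwrite('pics/ca.png',cv2.resize(F['top']['color'][150:300,280:480,::-1],(800,600),interpolation=3)); cv2.imwrite('pics/cb.png',cv2.resize(F['scene']['color'][120:310,110:370,::-1],(800,585),interpolation=3))
```

```text
(no output)
```

View pics/ca.png

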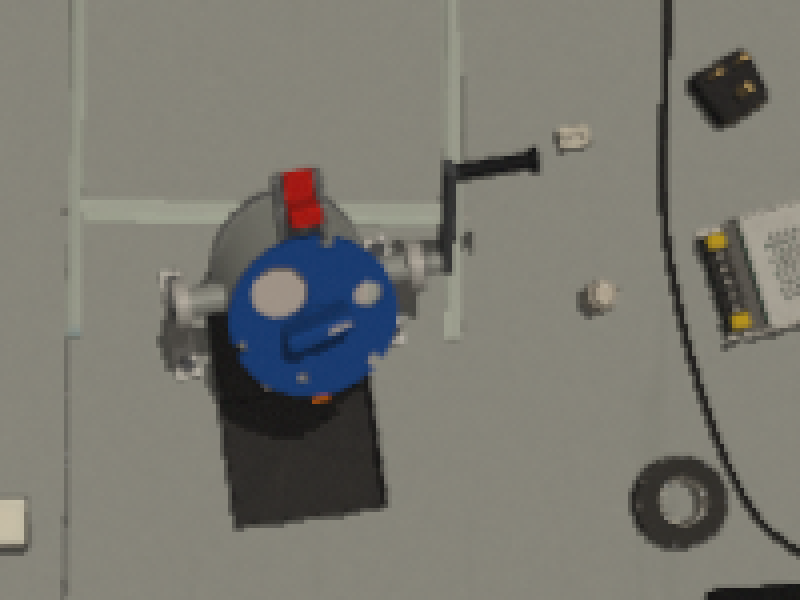

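View pics/cb.png

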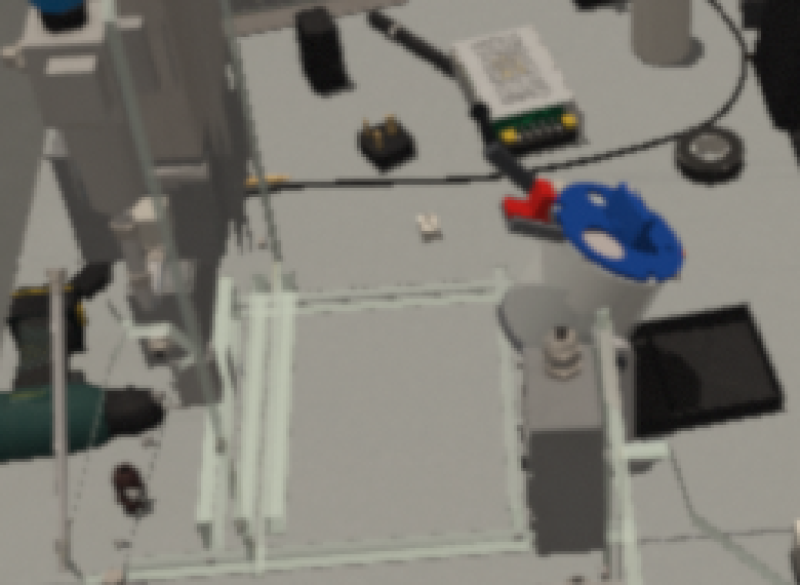

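```bash
cat > h.py <<'E'
import pickle,cv2,numpy as np
def load(p='f0.pkl'): return pickle.load(open(p,'rb'))
def ray(f,px):
    R=cv2.Rodrigues(np.array(f['rvec'],float))[0];t=np.array(f['tvec'],float).ravel()
    d=R.T@np.linalg.inv(np.array(f['K']))@np.array([px[0],px[1],1.]); return -R.T@t,d/np.linalg.norm(d)
def onz(f,px,z):
    c,d=ray(f,px); return c+d*(z-c[2])/d[2]
def onplane(f,px,p,n):
    c,d=ray(f,px); return c+d*((p-c)@n)/(d@n)
def tri(f,a,g,b):
    c,d=ray(f,a);e,k=ray(g,b); s=np.linalg.lstsq(np.c_[d,-k],e-c,rcond=None)[0]
    p,q=c+d*s[0],e+k*s[1]; return (p+q)/2,np.linalg.norm(p-q)
def proj(f,X):
    R=cv2.Rodrigues(np.array(f['rvec'],float))[0];v=np.array(f['K'])@(R@np.asarray(X,float)+np.array(f['tvec'],float).ravel()); return v[:2]/v[2]
E
python3 - <<'E'
from h import *
np.set_printoptions(precision=1,suppress=True)
F=load();T,S=F['top'],F['scene']
A=lambda u,v:(280+u/4,150+v/4)
B=lambda u,v:(110+u/3.077,120+v/3.077)
print('frame corner',tri(T,A(452,210),S,B(508,290)))
print('button',tri(T,A(538,159),S,B(376,18)))
print('pane2 gland box', tri(T,(240,195),S,(292,235)))
# blue cap
for n,f in F.items():
    if n=='wrist':continue
    h=cv2.cvtColor(f['color'],cv2.COLOR_RGB2HSV)
    for nm,m in(('blue',(h[...,0]>105)&(h[...,0]<125)&(h[...,1]>150)),('red',((h[...,0]<6)|(h[...,0]>174))&(h[...,1]>180)&(h[...,2]>90)),('orange',(h[...,0]>6)&(h[...,0]<18)&(h[...,1]>180)&(h[...,2]>110))):
        cs=cv2.findContours(m.astype('u1'),0,1)[0]
        for c in cs:
            x,y,w,hh=cv2.boundingRect(c)
            if cv2.contourArea(c)>3 and 260<x<420: 
                print(n,nm,(x,y,w,hh),cv2.contourArea(c), c.reshape(-1,2).mean(0), cv2.minAreaRect(cv2.convexHull(c))[:2], cv2.fitEllipse(cv2.convexHull(c)) if len(c)>9 else '')
for nm,p in(('ctop arm',A(455,172)),('btn',A(538,159))): print(nm,onz(T,p,190.5))
for nm,p in(('cap approx',A(313,315)),): print(nm,onz(T,p,180))
print('tray',[onz(T,A(*p),z) for p,z in(((235,528),22),((386,507),22),((372,380),22))])
for nm,p in(('legL',A(74,335)),('legR',A(452,338))): print(nm,onz(T,p,0))
print('pane2 corner top', tri(T,(262,207),S,(306,220)), tri(T,(250,285),S,(403,335)))
E
```

```text
frame corner (array([586.8, -31.4,  12.9]), np.float64(13.456469554180511))
button (array([620.9, -41.4, 282.4]), np.float64(89.0057421311815))
pane2 gland box (array([549.3, 360.8, 336.7]), np.float64(5.245972824101807))
scene blue (291, 180, 40, 31) 778.0 [310.6 194.7] ((310.43212890625, 195.07467651367188), (43.52192687988281, 24.41802215576172)) ((310.3937683105469, 194.55213928222656), (24.83807373046875, 44.09571075439453), 123.54320526123047)
scene red (274, 179, 16, 12) 89.5 [282.1 185.5] ((281.5, 184.5), (11.0, 15.0)) ((281.7594299316406, 184.74862670898438), (12.662604331970215, 16.059724807739258), 78.63026428222656)
scene red (357, 110, 4, 3) 4.0 [358.9 110.8] ((358.5, 111.0), (2.0, 3.0)) 
scene orange (333, 7, 5, 11) 4.0 [334.6  12. ] ((334.8500061035156, 12.050004959106445), (10.75174331665039, 1.5811387300491333)) ((334.9090881347656, 12.454545021057129), (1.7051753997802734, 11.573758125305176), 160.26376342773438)
top blue (337, 209, 42, 40) 1220.5 [357.3 228.9] ((357.5, 228.5), (39.0, 41.0)) ((357.56005859375, 228.60743713378906), (39.305503845214844, 42.22869110107422), 57.56439208984375)
top red (351, 193, 9, 14) 80.5 [354.7 199.3] ((354.7692565917969, 199.34617614746094), (13.924245834350586, 7.2562971115112305)) ((354.8507995605469, 199.01295471191406), (8.241299629211426, 17.28501319885254), 171.0004119873047)
ctop arm [585.7  -3.4 190.5]
btn [594.9 -56.3 190.5]
cap approx [494.8  85.2 180. ]
tray [array([361.8, 124. ,  22. ]), array([377.8,  16.9,  22. ]), array([468. ,  26.7,  22. ])]
legL [500.1 240.3   0. ]
legR [501.4 -34.7   0. ]
pane2 corner top (array([522.7, 313.7, 325.8]), np.float64(0.21055130014642737)) (array([334.8, 379.6,  17.7]), np.float64(33.81270590417166))
```

Run:
```python
from h import *
np.set_printoptions(precision=1,suppress=True)
F=load();T,S=F['top'],F['scene']
A=lambda u,v:(280+u/4,150+v/4)
B=lambda u,v:(110+u/3.077,120+v/3.077)
ct,cs=(357.56,228.6),(310.39,194.55)
print('cap tri',tri(T,ct,S,cs), onz(T,ct,178),onz(S,cs,178))
print('btn scene',onz(S,B(376,18),190.5),'proj btn from top',proj(S,[594.9,-56.3,190.5]),'arm',proj(S,[585.7,-3.4,190.5]))
yaw=np.radians(9.5); sx=np.array([np.cos(yaw),np.sin(yaw),0]);sy=np.array([-sx[1],sx[0],0]);up=np.array([0,0,1.])
n=-np.sin(np.radians(28))*sx+np.cos(np.radians(28))*up; dx=np.cos(np.radians(28))*sx+np.sin(np.radians(28))*up
mid=(onz(T,ct,178)+onz(S,cs,178))/2
for M in(onz(T,ct,178),mid):
  tip=M-60*n; print('tip',tip,'outlet px',proj(T,tip+57*n-54*dx),'lock px',proj(T,tip+57*n+75*dx))
c=onz(T,ct,178)+2*n
for f,L in((T,dict(large=A(278,293),mid=A(367,293),small=A(303,378),mark=A(340,328),orange=A(321,398),lock=A(302,200),notchs=A(378,360))),(S,dict(large=B(605,243),orange=B(640,262)))):
  for k,p in L.items():
    q=onplane(f,p,c,n)-c; print(k,np.linalg.norm(q), 'ang',np.degrees(np.arctan2(q@-sy,q@-dx)))
```

```text
cap tri (array([494.9,  87.1, 181.5]), np.float64(0.1431984872356061)) [495.4  86.8 178. ] [494.5  83.3 178. ]
btn scene [ 675.6 -189.   190.5] proj btn from top [264.8 155.6] arm [269.4 169.1]
tip [523.2  91.4 125. ] outlet px [359.4 247.5] lock px [354.4 200.2]
tip [522.7  89.7 125. ] outlet px [360.  247.7] lock px [355.1 200.4]
large 26.529352993041527 ang -134.00142117989623
mid 38.08324594982955 ang 104.19436036895543
small 42.792508225766476 ang -12.305538557515488
mark 21.105950635229693 ang 57.07064983737167
orange 57.65357864360321 ang 1.062470539940813
lock 76.79641384370815 ang 178.50989544223592
notchs 54.7987335297975 ang 46.97261422533745
large 24.798918877698682 ang -130.39573108407492
orange 34.55171947956757 ang -72.77146396179984
```

```bash
cat > go.py <<'E'
import sys,numpy as np
from workcell import telemetry
s=telemetry.state(); p=np.array(s['ee_pos']); y=np.radians(s['ee_rot'][2]); X=np.array([np.cos(y),np.sin(y),0]);Y=np.array([np.sin(y),-np.cos(y),0])
print('t',round(s['time_s'],2),'pos',p.round(1),'rot',np.round(s['ee_rot'],1),'F',np.round(s['force'],1),'w',round(s['gripper_width'],1),'j6',s['qpos'][5].round(0))
for a in sys.argv[1:]:
    t=np.array(eval(a),float); d=t-p; print('->',t,'shift cm',(np.array([d@X,d@Y,-d[2]])/10).round(2)); p=t
E
python3 -m jog '[[[0,0,-1],10,0.27],[[0,0,-1],10,0.27],[[0,0,-1],10,0.27],[[0,0,0],10,0.27],[[0,0,0],7,0.27]]' 10
python3 go.py '[340,290,260]' '[482.8,84.2,260]' '[482.8,84.2,217]'
```

```text
time_s: 0.78
ee_pos: [175.9, 545.9, 261.2]
ee_rot: [-179.8, 0.3, 113.6]
force: [-0.2, -0.3, 0.6]
gripper_width: 43.8
t 0.78 pos [175.9 545.9 261.2] rot [-179.8    0.3  113.6] F [-0.2 -0.3  0.6] w 43.8 j6 47.0
-> [340. 290. 260.] shift cm [-30.02   4.8    0.12]
-> [482.8  84.2 260. ] shift cm [-24.57   4.85  -0.  ]
-> [482.8  84.2 217. ] shift cm [0.  0.  4.3]
```

```bash
python3 -m jog '[[[-6,0.96,0],0,0.27],[[-6,0.96,0],0,0.27],[[-6,0.96,0],0,0.27],[[-6,0.96,0],0,0.27],[[-6,0.96,0],0,0.27],[[-5,1,0],0,0.27],[[-5,1,0],0,0.27],[[-5,1,0],0,0.27],[[-5,1,0],0,0.27]]'
python3 go.py '[482.8,84.2,260]' '[482.8,84.2,217]'
```

```text
time_s: 1.9
ee_pos: [463.2, 113.1, 261.1]
ee_rot: [-179.8, 0.3, 114.0]
force: [0.0, 0.8, 0.6]
gripper_width: 24.5
t 1.9 pos [463.2 113.1 261.1] rot [-179.8    0.3  114. ] F [0.  0.8 0.6] w 24.5 j6 -11.0
-> [482.8  84.2 260. ] shift cm [-3.44  0.62  0.11]
-> [482.8  84.2 217. ] shift cm [0.  0.  4.3]
```

```bash
python3 -m jog '[[[-3.4,0.6,0.1],-1.5,0.27],[[0,0,2],0,0.27],[[0,0,0],0,0.27]]'
python3 go.py '[482.8,84.2,217]'
python3 - <<'E'
from workcell import viewer
import cv2,pickle
F={n:viewer.grab_frame(n) for n in('wrist','scene')};pickle.dump(F,open('f1.pkl','wb'))
w=cv2.resize(F['wrist']['color'][100:400,120:520],(533,400));s=cv2.resize(F['scene']['color'][120:220,260:340],(320,400),interpolation=3)[:,:266]
import numpy as np
cv2.imwrite('pics/w1.png',np.hstack([w,s])[...,::-1])
E
```

```text
time_s: 2.28
ee_pos: [484.5, 79.8, 239.1]
ee_rot: [-179.7, 0.3, 115.2]
force: [0.2, 0.8, 1.2]
gripper_width: 24.6
t 2.27 pos [484.5  79.8 239.1] rot [-179.7    0.3  115.2] F [0.2 0.8 1.2] w 24.6 j6 -17.0
-> [482.8  84.2 217. ] shift cm [0.47 0.04 2.21]
```

View pics/w1.png

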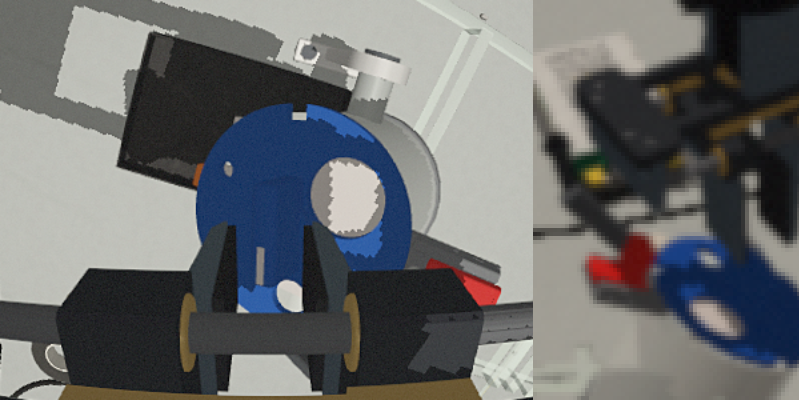

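```bash
python3 -m jog '[[[0.45,0,0.7],0,0.29],[[0,0,0.7],0,0.29],[[0,0,0.6],0,0.29],[[0,0,0],0,0.29]]'
python3 go.py '[482.8,84.2,217]'
```

```text
time_s: 2.88
ee_pos: [483.4, 86.2, 220.8]
ee_rot: [179.9, 0.4, 115.4]
force: [0.8, 0.0, 1.0]
gripper_width: 26.3
t 2.88 pos [483.4  86.2 220.8] rot [179.9   0.4 115.4] F [0.8 0.  1. ] w 26.3 j6 -16.0
-> [482.8  84.2 217. ] shift cm [-0.16 -0.14  0.38]
```

```bash
python3 -m jog '[[[-0.15,-0.15,0.4],0,0.27],[[0,0,0],10,0.27],[[0,0,0],10,0.27],[[0,0,0],10,0.27]]'
python3 go.py '[482.8,84.2,217]'
```

```text
time_s: 3.38
ee_pos: [482.2, 83.3, 216.7]
ee_rot: [179.8, 0.4, 84.5]
force: [-1.9, -0.7, 3.1]
gripper_width: 24.3
t 3.38 pos [482.2  83.3 216.7] rot [179.8   0.4  84.5] F [-1.9 -0.7  3.1] w 24.3 j6 14.0
-> [482.8  84.2 217. ] shift cm [ 0.1   0.05 -0.03]
```

```bash
python3 -m jog '[[[0,0,0],10,0.27],[[0,0,0],10,0.27],[[0,0,0],10,0.27],[[0,0,0],10,0.27]]'
python3 go.py '[482.8,84.2,217]'
```

```text
time_s: 3.88
ee_pos: [480.0, 82.5, 218.1]
ee_rot: [179.7, 0.3, 43.2]
force: [-2.1, 0.5, 2.8]
gripper_width: 24.4
t 3.88 pos [480.   82.5 218.1] rot [179.7   0.3  43.2] F [-2.1  0.5  2.8] w 24.4 j6 56.0
-> [482.8  84.2 217. ] shift cm [0.32 0.07 0.11]
```

```bash
python3 -m jog '[[[0.3,0.1,0],10,0.27],[[0.1,0,0],10,0.27],[[0,0,0],10,0.26],[[0,0,0],4,0.22],[[0,0,0.3],0,0.2]]'
python3 go.py '[482.8,84.2,210]'
```

```text
time_s: 4.5
ee_pos: [481.8, 84.2, 216.9]
ee_rot: [179.7, 0.2, 8.0]
force: [-0.4, -1.9, 2.8]
gripper_width: 18.2
t 4.5 pos [481.8  84.2 216.9] rot [179.7   0.2   8. ] F [-0.4 -1.9  2.8] w 18.2 j6 91.0
-> [482.8  84.2 210. ] shift cm [0.1  0.01 0.69]
```

Now descend a little and close gently to square the bar.

```bash
python3 -m jog '[[[0.1,0,0.5],-1.2,0.2],[[0,0,0.2],0,0.2],[[0,0,0],0,0.1],[[0,0,0],0,0.1],[[0,0,0],0,0.1],[[0,0,0],0,0.1]]' 15
python3 go.py '[482.8,84.2,210]'
```

```text
time_s: 5.25
ee_pos: [482.9, 83.7, 209.6]
ee_rot: [179.6, 0.2, 9.4]
force: [-0.4, -0.8, 1.8]
gripper_width: 12.1
t 5.25 pos [482.9  83.7 209.6] rot [179.6   0.2   9.4] F [-0.4 -0.8  1.8] w 12.1 j6 89.0
-> [482.8  84.2 210. ] shift cm [-0.   -0.05 -0.04]
```

```bash
python3 -m jog '[[[0,0,0],0,0.25],[[0,0,0],0,0.25],[[0,0,-2],0,0.25],[[-2,0,-4],0,0.1],[[-3,0,-2],0,0],[[0,0,0],0,0]]'
python3 go.py
python3 - <<'E'
from workcell import viewer
import cv2,pickle,numpy as np
F={n:viewer.grab_frame(n) for n in('wrist','scene','top')};pickle.dump(F,open('f2.pkl','wb'))
from h import *
print(cv2.Rodrigues(F['wrist']['rvec'])[0].round(2).tolist())
w=cv2.resize(F['wrist']['color'][60:380,120:520],(500,400));s=cv2.resize(F['scene']['color'][165:225,265:340],(300,240),interpolation=2);t=cv2.resize(F['top']['color'][185:255,320:400],(300,260),interpolation=2)
o=np.zeros((500,800,3),'u1');o[:400,:500]=w;o[:240,500:]=s;o[240:,500:]=t
cv2.imwrite('pics/w2.png',o[...,::-1])
E
```

```text
time_s: 6.0
ee_pos: [432.3, 76.4, 290.0]
ee_rot: [179.7, 0.4, 9.4]
force: [-0.3, 1.0, 0.7]
gripper_width: 0.8
t 6.0 pos [432.3  76.4 290. ] rot [179.7   0.4   9.4] F [-0.3  1.   0.7] w 0.8 j6 89.0
[[0.16, -0.99, 0.0], [-0.94, -0.16, 0.29], [-0.29, -0.05, -0.96]]
```

View pics/w2.png

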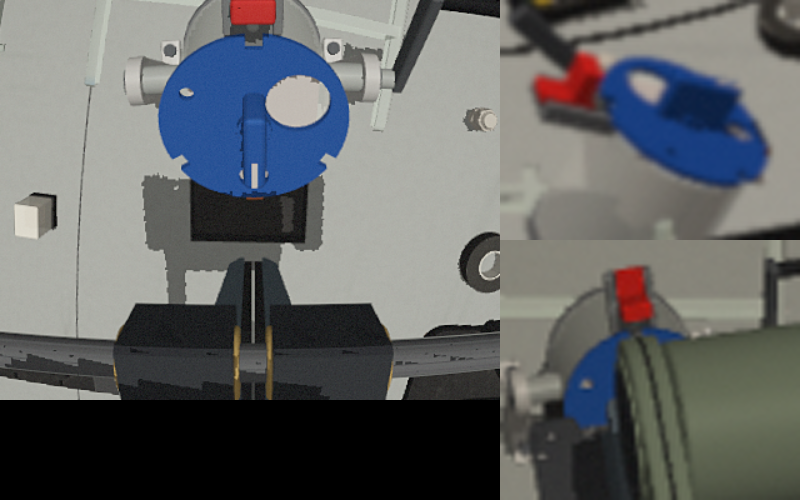

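Run:
```python
from h import *
np.set_printoptions(precision=1,suppress=True)
F=load('f2.pkl');T,S=F['top'],F['scene']
a=np.radians(28);yaw=np.radians(9.5); sx=np.array([np.cos(yaw),np.sin(yaw),0]);sy=np.array([-sx[1],sx[0],0]);up=np.array([0,0,1.])
n=-np.sin(a)*sx+np.cos(a)*up; dx=np.cos(a)*sx+np.sin(a)*up
tip=np.array([523,90.7,125.])
D=lambda p:np.array([(p-tip)@dx,(p-tip)@sy,(p-tip)@n])
p,e=tri(T,(355.3,200.1),S,(284.2,183.2)); print('tri face',p,e,D(p))
for nm,f,px in(('top face c',T,(355.3,200.1)),('scene face c',S,(284.2,183.2)),('scene top edge',S,(284.3,179)),('foot out T',T,(354.8,192.5)),('topface in T',T,(356,206.5))):
    print(nm,D(onplane(f,px,tip,sy)) if 0 else [ (z,D(onplane(f,px,tip+z*n,n)).round(1).tolist()) for z in(50,60,70,80)])
for f in(T,S):
    h=cv2.cvtColor(f['color'],cv2.COLOR_RGB2HSV);m=((h[...,0]<6)|(h[...,0]>174))&(h[...,1]>170)&(h[...,2]>60)
    m[:, :265]=0;m[:,400:]=0;m[:170]=0;m[225:]=0
    ys,xs=np.nonzero(m)
    for y in np.unique(ys): print(y,xs[ys==y].min(),xs[ys==y].max(),end='; ')
    print()
```

```text
tri face [556.4  98.3 232.2] 4.011298657775915 [80.5  2.  78.6]
top face c [(50, [72.9, -2.3, 50.0]), (60, [76.2, -1.0, 60.0]), (70, [79.6, 0.3, 70.0]), (80, [83.0, 1.6, 80.0])]
scene face c [(50, [54.2, -39.0, 50.0]), (60, [62.6, -24.7, 60.0]), (70, [71.0, -10.3, 70.0]), (80, [79.5, 4.0, 80.0])]
scene top edge [(50, [49.6, -56.0, 50.0]), (60, [58.1, -41.4, 60.0]), (70, [66.6, -26.8, 70.0]), (80, [75.1, -12.2, 80.0])]
foot out T [(50, [92.7, -3.1, 50.0]), (60, [95.8, -1.7, 60.0]), (70, [99.0, -0.4, 70.0]), (80, [102.2, 0.9, 80.0])]
topface in T [(50, [55.9, -2.4, 50.0]), (60, [59.4, -1.1, 60.0]), (70, [63.0, 0.2, 70.0]), (80, [66.5, 1.5, 80.0])]
193 351 357; 194 351 357; 195 351 357; 196 351 357; 197 351 357; 198 351 358; 199 351 358; 200 352 358; 201 352 359; 202 352 359; 203 352 359; 204 352 359; 205 352 359; 206 353 357; 
179 284 287; 180 283 288; 181 283 288; 182 282 289; 183 282 289; 184 282 289; 185 274 288; 186 274 288; 187 274 288; 188 275 287; 189 275 287; 190 281 287;
```

```bash
python3 - <<'E'
from h import *
np.set_printoptions(precision=1,suppress=True)
F=load('f2.pkl');W,T=F['wrist'],load('f2.pkl')['top']
a=np.radians(28);yaw=np.radians(9.5); sx=np.array([np.cos(yaw),np.sin(yaw),0]);sy=np.array([-sx[1],sx[0],0]);up=np.array([0,0,1.])
n=-np.sin(a)*sx+np.cos(a)*up; dx=np.cos(a)*sx+np.sin(a)*up
tip=np.array([523,90.7,125.]);D=lambda p:np.array([(p-tip)@dx,(p-tip)@sy,(p-tip)@n])
def wray(px):
    K=W['K'];R=cv2.Rodrigues(W['rvec'])[0];v=np.array([px[0]-K[0][2],px[1]-K[1][2]])/K[0][0];th=np.hypot(*v)
    d=np.r_[v/th*np.sin(th),np.cos(th)];return -R.T@np.array(W['tvec']).ravel(),R.T@d
h=cv2.cvtColor(W['color'],cv2.COLOR_RGB2HSV)
m=((h[...,0]<6)|(h[...,0]>174))&(h[...,1]>170)&(h[...,2]>60);m[:, :280]=0;m[:,360:]=0;m[150:]=0
ys,xs=np.nonzero(m)
for y in np.unique(ys): print(y,xs[ys==y].min(),xs[ys==y].max(),end='; ')
b=(h[...,0]>105)&(h[...,0]<125)&(h[...,1]>150);c=max(cv2.findContours(b.astype('u1'),0,1)[0],key=cv2.contourArea);x,y,w,hh=cv2.boundingRect(c);print('\ncap',x,y,w,hh)
for nm,px in(('L',(x,y+hh/2-6)),('R',(x+w,y+hh/2-6)),('bot',(x+w/2,y+hh)),('top',(x+w/2,y))):
    o,d=wray(px);print(nm,D(o+d*((tip+62*n-o)@n)/(d@n)))
for nm,px in(('first',(ys.min())),('last',ys.max()+1)):
    o,d=wray((xs.mean(),px))
    print(nm,[D(o+d*((tip+z*n-o)@n)/(d@n)) for z in(60,70,80,90)])
E
python3 go.py '[523+110*.9863-1.5,90.7+110*.165,300]' '[523+62*.9863,90.7+62*.165,275]'
```

```text
22 307 335; 23 307 336; 24 306 336; 25 306 336; 26 306 336; 27 306 336; 28 306 336; 29 306 336; 30 306 336; 31 306 336; 32 306 336; 33 307 336; 34 307 336; 35 307 336; 36 306 336; 37 306 336; 38 307 336; 39 307 336; 40 307 335; 41 307 336; 42 307 336; 43 307 336; 44 307 336; 45 307 336; 46 307 336; 47 307 336; 48 307 336; 49 307 336; 50 307 336; 51 307 336; 52 306 337; 53 306 338; 54 305 338; 55 305 338; 56 305 338; 57 305 338; 58 305 338; 59 305 339; 60 305 339; 61 305 339; 62 305 339; 63 305 340; 64 304 340; 65 304 340; 66 304 339; 67 304 339; 68 304 339; 69 304 339; 70 304 339; 71 304 339; 72 304 340; 73 305 340; 74 305 340; 75 305 339; 76 305 339; 77 305 339; 78 305 338; 79 308 334; 
cap 247 87 152 131
L [10.9 53.  62. ]
R [ 10.9 -52.   62. ]
bot [-55.7   0.4  62. ]
top [53.7  0.7 62. ]
first [array([95.5,  1.6, 60. ]), array([97.5,  1.7, 70. ]), array([99.5,  1.7, 80. ]), array([101.5,   1.7,  90. ])]
last [array([57.8,  1.6, 60. ]), array([61.5,  1.6, 70. ]), array([65.2,  1.7, 80. ]), array([68.8,  1.7, 90. ])]
t 6.15 pos [433.1  76.5 287.9] rot [179.7   0.6   9.4] F [ 0.5 -0.7  0.2] w 0.5 j6 89.0
-> [629.993 108.85  300.   ] shift cm [ 1.995e+01  1.000e-02 -1.210e+00]
-> [584.1506 100.93   275.    ] shift cm [-4.65  0.03  2.5 ]
```

Run:
```python
from h import *
np.set_printoptions(precision=1,suppress=True)
S=load('f2.pkl')['scene']
a=np.radians(28);yaw=np.radians(9.5); sx=np.array([np.cos(yaw),np.sin(yaw),0]);sy=np.array([-sx[1],sx[0],0]);up=np.array([0,0,1.])
n=-np.sin(a)*sx+np.cos(a)*up; dx=np.cos(a)*sx+np.sin(a)*up
tip=np.array([523,90.7,125.]);P=lambda x,y,z:proj(S,tip+x*dx+y*sy+z*n)
print('cap ctr proj',P(0,0,60),'seen 310.4 194.6')
for zc in(64,67,70,73,76):
    fx=79
    print(zc,'top far out',P(fx,-10,zc+11),'top far in',P(fx-12,-10,zc+11),'near top in',P(fx-12,10,zc+11),'foot far end',P(fx+17,-10,zc-11),'foot near end',P(fx+17,10,zc-11))
print('seen: tab rows from 178.5; cols 284-287 at top; foot rows 185-189.x at col 274; row190 cols 281-287')
```

```text
cap ctr proj [310.2 195.4] seen 310.4 194.6
64 top far out [282.1 180.9] top far in [286.7 182. ] near top in [288.7 187.7] foot far end [271.4 186.7] foot near end [273.2 192.4]
67 top far out [282.6 179.9] top far in [287.3 181. ] near top in [289.3 186.7] foot far end [271.9 185.7] foot near end [273.8 191.4]
70 top far out [283.2 178.9] top far in [287.8 180. ] near top in [289.9 185.7] foot far end [272.5 184.7] foot near end [274.3 190.4]
73 top far out [283.7 177.9] top far in [288.4 179. ] near top in [290.5 184.7] foot far end [273.  183.7] foot near end [274.9 189.4]
76 top far out [284.3 176.9] top far in [289. 178.] near top in [291.  183.7] foot far end [273.5 182.7] foot near end [275.4 188.4]
seen: tab rows from 178.5; cols 284-287 at top; foot rows 185-189.x at col 274; row190 cols 281-287
```

```bash
python3 -m jog '[[[5.2,0,-0.4],0,0],[[5.2,0,0],0,0],[[5.2,0,0],0,0],[[0,0,0],0,0]]'; python3 go.py '[587.5,101.5,253.5]'
```

```text
time_s: 6.65
ee_pos: [592.3, 102.8, 282.8]
ee_rot: [179.7, 1.1, 9.4]
force: [-0.5, -1.0, -0.4]
gripper_width: 0.7
t 6.65 pos [592.3 102.8 282.8] rot [179.7   1.1   9.4] F [-0.5 -1.  -0.4] w 0.7 j6 90.0
-> [587.5 101.5 253.5] shift cm [-0.49  0.05  2.93]
```

```bash
python3 -m jog '[[[-0.25,0,1.5],0,0],[[-0.1,0,1.4],0,0],[[0,0,0],0,0]]'; python3 go.py '[587.5,101.5,253.5]'; python3 -m jog '[[[-0.44,0,0.24],0,0],[[-0.44,0,0.24],0,0],[[0,0,0],0,0]]';python3 go.py '[573.5,99.3,246]'
```

```text
time_s: 7.02
ee_pos: [585.2, 101.5, 249.2]
ee_rot: [179.7, 1.5, 9.4]
force: [0.2, -0.1, -0.1]
gripper_width: 0.6
t 7.03 pos [585.2 101.5 249.2] rot [179.7   1.5   9.4] F [ 0.2 -0.1 -0.1] w 0.6 j6 90.0
-> [587.5 101.5 253.5] shift cm [ 0.23  0.04 -0.43]
time_s: 7.4
ee_pos: [575.0, 99.9, 246.1]
ee_rot: [179.7, 1.4, 9.4]
force: [0.2, 0.5, -0.1]
gripper_width: 0.5
t 7.4 pos [575.   99.9 246.1] rot [179.7   1.4   9.4] F [ 0.2  0.5 -0.1] w 0.5 j6 90.0
-> [573.5  99.3 246. ] shift cm [-0.16  0.03  0.01]
```

```bash
python3 -m jog '[[[-0.27,0,0.14],0,0],[[-0.27,0,0.14],0,0]]';python3 go.py;  python3 -m jog '[[[-0.27,0,0.14],0,0],[[-0.27,0,0.14],0,0]]';python3 go.py
```

```text
time_s: 7.65
ee_pos: [571.4, 99.2, 244.7]
ee_rot: [179.7, 1.0, 9.4]
force: [2.4, 0.9, 0.7]
gripper_width: 0.8
t 7.65 pos [571.4  99.2 244.7] rot [179.7   1.    9.4] F [2.4 0.9 0.7] w 0.8 j6 90.0
time_s: 7.9
ee_pos: [566.6, 98.4, 242.3]
ee_rot: [179.7, 0.9, 9.4]
force: [3.6, 0.5, 2.3]
gripper_width: 0.5
t 7.9 pos [566.6  98.4 242.3] rot [179.7   0.9   9.4] F [3.6 0.5 2.3] w 0.5 j6 90.0
```

```bash
python3 -m jog '[[[-0.27,0,0.14],0,0]]';python3 go.py;  python3 -m jog '[[[-0.2,0,0.1],0,0]]';python3 go.py
```

```text
time_s: 8.02
ee_pos: [565.3, 98.1, 242.3]
ee_rot: [179.7, 0.6, 9.4]
force: [4.7, 0.7, 8.2]
gripper_width: 0.8
t 8.03 pos [565.3  98.1 242.3] rot [179.7   0.6   9.4] F [4.7 0.7 8.2] w 0.8 j6 90.0
time_s: 8.15
ee_pos: [564.6, 98.0, 242.7]
ee_rot: [179.7, 0.3, 9.4]
force: [3.6, 0.5, 5.4]
gripper_width: 0.4
t 8.15 pos [564.6  98.  242.7] rot [179.7   0.3   9.4] F [3.6 0.5 5.4] w 0.4 j6 90.0
```

```bash
python3 -m jog '[[[-0.35,0,0.18],0,0],[[-0.35,0,0.18],0,0]]';python3 go.py;  python3 -m jog '[[[-0.5,0,0.25],0,0],[[-0.5,0,0.25],0,0]]';python3 go.py
```

```text
time_s: 8.4
ee_pos: [561.9, 97.5, 243.5]
ee_rot: [179.7, -0.5, 9.4]
force: [4.3, 0.6, 7.9]
gripper_width: 0.9
t 8.4 pos [561.9  97.5 243.5] rot [179.7  -0.5   9.4] F [4.3 0.6 7.9] w 0.9 j6 90.0
time_s: 8.65
ee_pos: [558.1, 96.8, 244.7]
ee_rot: [179.7, -1.7, 9.4]
force: [5.2, 1.2, 10.5]
gripper_width: 0.5
t 8.65 pos [558.1  96.8 244.7] rot [179.7  -1.7   9.4] F [ 5.2  1.2 10.5] w 0.5 j6 90.0
```

```bash
python3 -m jog '[[[0.6,0,-0.5],0,0],[[0,0,-3],0,0],[[-4,0,-2],0,0],[[-5,0,0],0,0],[[-3,0,0],0,0],[[0,0,0],0,0]]'
python3 go.py
python3 - <<'E'
from workcell import viewer
import cv2,pickle,numpy as np
F={n:viewer.grab_frame(n) for n in('wrist','scene')};pickle.dump(F,open('f3.pkl','wb'))
w=cv2.resize(F['wrist']['color'][0:240,220:420],(500,600),interpolation=2);s=cv2.resize(F['scene']['color'][165:225,265:340],(300,240),interpolation=2)
o=np.zeros((600,800,3),'u1');o[:600,:500]=w;o[:240,500:]=s
cv2.imwrite('pics/w3.png',o[...,::-1])
E
```

```text
time_s: 9.4
ee_pos: [436.2, 77.2, 295.8]
ee_rot: [179.7, -0.7, 9.4]
force: [1.3, 0.1, -0.4]
gripper_width: 0.5
t 9.4 pos [436.2  77.2 295.8] rot [179.7  -0.7   9.4] F [ 1.3  0.1 -0.4] w 0.5 j6 89.0
```

View pics/w3.png

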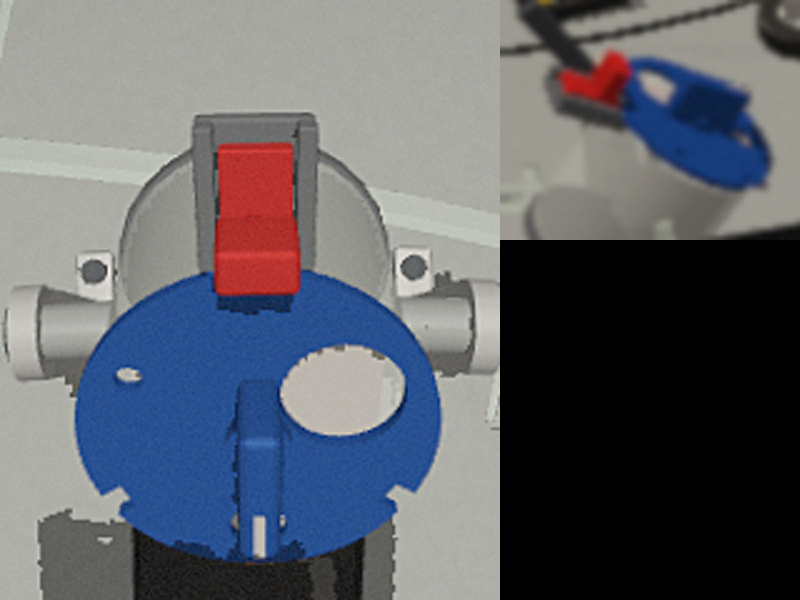

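Run:
```python
from h import *
np.set_printoptions(precision=2,suppress=True)
a=np.radians(28);yaw=np.radians(9.5); sx=np.array([np.cos(yaw),np.sin(yaw),0]);sy=np.array([-sx[1],sx[0],0]);up=np.array([0,0,1.])
n=-np.sin(a)*sx+np.cos(a)*up; dx=np.cos(a)*sx+np.sin(a)*up
tip=np.array([523,90.7,125.]);D=lambda p:np.array([(p-tip)@dx,(p-tip)@sy,(p-tip)@n])
for fn in('f2.pkl','f3.pkl'):
    W=load(fn)['wrist'];K=W['K'];R=cv2.Rodrigues(W['rvec'])[0]
    def wr(px,z):
        v=np.array([px[0]-K[0][2],px[1]-K[1][2]])/K[0][0];th=np.hypot(*v);d=R.T@np.r_[v/th*np.sin(th),np.cos(th)];o=-R.T@np.array(W['tvec']).ravel()
        return D(o+d*((tip+z*n-o)@n)/(d@n))
    h=cv2.cvtColor(W['color'],cv2.COLOR_RGB2HSV)
    m=((h[...,0]<6)|(h[...,0]>174))&(h[...,1]>170)&(h[...,2]>60);m[:, :280]=0;m[:,360:]=0;m[150:]=0
    ys,xs=np.nonzero(m);b=(h[...,0]>105)&(h[...,0]<125)&(h[...,1]>150);c=max(cv2.findContours(b.astype('u1'),0,1)[0],key=cv2.contourArea);x,y,w,hh=cv2.boundingRect(c)
    wd=[(r,np.ptp(xs[ys==r])+1) for r in np.unique(ys)]
    jump=[r for r,k in wd if k>=32][0]
    print(ys.min(),jump,ys.max(),'foot',wr((xs.mean(),ys.min()),58.5),'outer top edge',wr((xs.mean(),jump),80.5),'inner',wr((xs.mean(),ys.max()+1),80.5),'cap bot',wr((x+w/2,y+hh),62),wr((x,y+hh/2-6),62),wr((x+w,y+hh/2-6),62))
    g=W['color'].astype(int); print([ (r,g[r,300:304].mean(0).round().tolist()) for r in range(36,62,2)] if fn=='f3.pkl' else '')
```

```text
22 52 79 foot [95.18  1.63 58.5 ] outer top edge [82.24  1.68 80.5 ] inner [65.34  1.67 80.5 ] cap bot [-55.73   0.35  62.  ] [10.89 53.02 62.  ] [ 10.86 -52.04  62.  ]

57 89 117 foot [80.13  1.32 58.5 ] outer top edge [66.37  1.39 80.5 ] inner [47.21  1.37 80.5 ] cap bot [-56.41   0.44  62.  ] [ 5.95 53.07 62.  ] [  5.87 -51.98  62.  ]
[(36, [171.0, 172.0, 164.0]), (38, [169.0, 171.0, 164.0]), (40, [170.0, 171.0, 164.0]), (42, [170.0, 172.0, 164.0]), (44, [174.0, 176.0, 168.0]), (46, [90.0, 90.0, 91.0]), (48, [107.0, 109.0, 107.0]), (50, [100.0, 102.0, 100.0]), (52, [120.0, 120.0, 120.0]), (54, [108.0, 110.0, 108.0]), (56, [108.0, 108.0, 107.0]), (58, [109.0, 109.0, 108.0]), (60, [109.0, 110.0, 108.0])]
```

```bash
cat > tilt.py <<'E'
from h import *
from scipy.optimize import least_squares
yaw=np.radians(9.5); sx=np.array([np.cos(yaw),np.sin(yaw),0]);sy=np.array([-sx[1],sx[0],0]);up=np.array([0,0,1.])
tip=np.array([523,90.7,125.])
def ax(th):
    a=np.radians(28)+th; return np.cos(a)*sx+np.sin(a)*up, -np.sin(a)*sx+np.cos(a)*up
def rays(W,pts):
    K=W['K'];R=cv2.Rodrigues(W['rvec'])[0];v=(pts-np.array([K[0][2],K[1][2]]))/K[0][0];th=np.hypot(*v.T)[:,None]
    return -R.T@np.array(W['tvec']).ravel(), np.c_[v/th*np.sin(th),np.cos(th)]@R
def dr(W,pts,th,z):
    o,d=rays(W,np.atleast_2d(np.array(pts,float)));X,n=ax(th);p=o+d*(((tip+z*n-o)@n)/(d@n))[:,None]-tip
    return np.c_[p@X,p@sy,p@n]
def tilt(W):
    h=cv2.cvtColor(W['color'],cv2.COLOR_RGB2HSV);b=(h[...,0]>105)&(h[...,0]<125)&(h[...,1]>150)
    c=max(cv2.findContours(b.astype('u1'),0,1)[0],key=cv2.contourArea)[:,0,:].astype(float)
    def res(q):
        p=dr(W,c,q[0],62); return np.hypot(p[:,0],p[:,1]-q[1])-54
    s=least_squares(res,[0.,0.],loss='soft_l1',f_scale=.7); return s.x,np.median(abs(s.fun))
if __name__=='__main__':
    for fn in('f2.pkl','f3.pkl'):
        W=load(fn)['wrist'];x,e=tilt(W);print(fn,'tilt rad',x.round(3),e.round(2))
        for th in(0,x[0]):
            y0=22 if fn=='f2.pkl' else 57;print('foot',dr(W,[(322,y0)],th,58.5).round(1))
E
python3 tilt.py
```

```text
f2.pkl tilt rad [0.008 0.849] 0.67
foot [[95.2  1.4 58.5]]
foot [[95.8  1.4 58.5]]
f3.pkl tilt rad [0.094 0.768] 0.8
foot [[80.1  1.4 58.5]]
foot [[88.2  1.4 58.5]]
```

```bash
python3 -m jog '[[[-0.9,0,3],0,0],[[-0.1,0,3],0,0],[[0,0,3],0,0],[[0,0,0],0,0]]'; python3 go.py '[445.5,77.7,204]'
```

```text
time_s: 10.0
ee_pos: [434.8, 76.4, 202.3]
ee_rot: [179.7, -0.7, 9.4]
force: [-0.5, -0.9, 0.6]
gripper_width: 0.6
t 10.0 pos [434.8  76.4 202.3] rot [179.7  -0.7   9.4] F [-0.5 -0.9  0.6] w 0.6 j6 89.0
-> [445.5  77.7 204. ] shift cm [ 1.08  0.04 -0.17]
```

```bash
python3 -m jog '[[[0.4,0,0],0,0],[[0.4,0,0],0,0],[[0.3,0,0],0,0]]'; python3 -m jog '[[[0.3,0,0],0,0],[[0.3,0,0],0,0]]'; python3 -m jog '[[[0.3,0,0],0,0],[[0.3,0,0],0,0]]'
```

```text
time_s: 10.38
ee_pos: [439.5, 77.4, 204.0]
ee_rot: [179.7, 0.5, 9.3]
force: [-8.5, -1.5, 5.8]
gripper_width: 0.3
time_s: 10.62
ee_pos: [441.1, 77.8, 205.8]
ee_rot: [179.8, 1.2, 9.3]
force: [-8.2, -1.2, 4.0]
gripper_width: 0.5
time_s: 10.88
ee_pos: [443.2, 78.1, 207.8]
ee_rot: [179.7, 1.8, 9.3]
force: [-7.9, -1.4, 5.2]
gripper_width: 0.5
```

```bash
python3 -m jog '[[[0.4,0,0.2],0,0],[[0.4,0,0.1],0,0]]'; python3 -m jog '[[[0.5,0,0],0,0],[[0.5,0,0],0,0]]'
```

```text
time_s: 11.12
ee_pos: [444.0, 78.5, 207.7]
ee_rot: [179.8, 2.9, 9.3]
force: [-14.0, -2.1, 10.5]
gripper_width: 0.2
time_s: 11.38
ee_pos: [445.2, 78.7, 209.2]
ee_rot: [179.8, 4.2, 9.3]
force: [-14.1, -1.8, 3.9]
gripper_width: 0.4
```

```bash
python3 -m jog '[[[-1.2,0,-1],0,0],[[0,0,-4],0,0],[[0,0,-4],0,0],[[0,0,0],0,0],[[0,0,0],0,0]]'
python3 - <<'E'
from workcell import viewer
import pickle
from tilt import *
W=viewer.grab_frame('wrist');F={'wrist':W};pickle.dump(F,open('f4.pkl','wb'))
h=cv2.cvtColor(W['color'],cv2.COLOR_RGB2HSV)
m=((h[...,0]<6)|(h[...,0]>174))&(h[...,1]>170)&(h[...,2]>60);m[:, :280]=0;m[:,360:]=0;m[150:]=0
ys,xs=np.nonzero(m);x,e=tilt(W);print(x,e,ys.min(),ys.max())
for th in(0,x[0]):print(dr(W,[(322,ys.min())],th,58.5).round(1))
E
python3 go.py
```

```text
time_s: 12.0
ee_pos: [443.2, 78.7, 309.0]
ee_rot: [179.8, 3.4, 9.3]
force: [-0.9, -0.2, -0.2]
gripper_width: 0.4
[0.00778732 0.84110896] 0.7708915829179404 49 106
[[87.4  1.7 58.5]]
[[88.1  1.7 58.5]]
t 12.05 pos [443.3  78.8 309. ] rot [179.8   3.3   9.3] F [0.  0.4 0.4] w 0.7 j6 90.0
```

```bash
python3 -m jog '[[[4.5,0,0],0,0],[[4.5,0,0],0,0],[[4.2,0,0],0,0],[[0.2,0,2],0,0],[[0,0,2],0,0],[[0,0,0],0,0]]'; python3 go.py '[575.5,99.6,245]'
```

```text
time_s: 12.8
ee_pos: [575.3, 100.1, 254.4]
ee_rot: [179.8, 3.8, 9.3]
force: [-0.6, 0.3, -0.7]
gripper_width: 0.8
t 12.8 pos [575.3 100.1 254.4] rot [179.8   3.8   9.3] F [-0.6  0.3 -0.7] w 0.8 j6 90.0
-> [575.5  99.6 245. ] shift cm [0.01 0.05 0.94]
```

```bash
python3 -m jog '[[[0,0,0.8],0,0],[[0,0,0.4],0,0]]'; python3 -m jog '[[[-0.1,0,0.4],0,0]]';python3 -m jog '[[[-0.1,0,0.4],0,0]]'
```

```text
time_s: 13.05
ee_pos: [574.8, 100.0, 242.7]
ee_rot: [179.8, 3.7, 9.3]
force: [-0.9, 0.3, -0.1]
gripper_width: 0.8
time_s: 13.18
ee_pos: [574.8, 100.0, 240.2]
ee_rot: [179.8, 3.5, 9.3]
force: [1.3, -0.1, 14.5]
gripper_width: 0.6
time_s: 13.3
ee_pos: [575.0, 100.0, 240.0]
ee_rot: [179.8, 3.1, 9.3]
force: [-1.3, -0.8, 18.6]
gripper_width: 0.3
```

```bash
python3 -m jog '[[[-0.3,0,0.2],0,0],[[-0.3,0,0.25],0,0]]'; python3 -m jog '[[[-0.3,0,0.25],0,0],[[-0.3,0,0.25],0,0]]'
```

```text
time_s: 13.55
ee_pos: [573.2, 99.7, 241.0]
ee_rot: [179.8, 2.1, 9.3]
force: [5.7, 0.5, 6.0]
gripper_width: 0.5
time_s: 13.8
ee_pos: [572.9, 99.7, 241.0]
ee_rot: [179.8, 1.0, 9.3]
force: [5.7, 1.1, 7.2]
gripper_width: 0.2
```

```bash
python3 -m jog '[[[-0.3,0,0.3],0,0],[[-0.3,0,0.3],0,0]]'; python3 go.py
```

```text
time_s: 14.05
ee_pos: [572.8, 99.7, 240.9]
ee_rot: [179.8, -0.2, 9.3]
force: [2.8, 1.0, 9.7]
gripper_width: 0.5
t 14.05 pos [572.8  99.7 240.9] rot [179.8  -0.2   9.3] F [2.8 1.  9.7] w 0.5 j6 90.0
```

```bash
python3 -m jog '[[[0.6,0,-0.8],0,0],[[0,0,-1.2],0,0.2],[[0,1.6,0],0,0.2],[[0,0,0],0,0.2]]'
python3 - <<'E'
from workcell import viewer
import pickle
F={n:viewer.grab_frame(n) for n in('wrist','scene')};pickle.dump(F,open('f5.pkl','wb'))
import cv2,numpy as np
w=cv2.resize(F['wrist']['color'][60:380,120:520],(500,400));s=cv2.resize(F['scene']['color'][165:225,250:325],(300,240),interpolation=2)
o=np.zeros((400,800,3),'u1');o[:,:500]=w;o[:240,500:]=s
cv2.imwrite('pics/w5.png',o[...,::-1])
E
python3 go.py
```

```text
time_s: 14.55
ee_pos: [580.1, 83.5, 261.5]
ee_rot: [179.7, 0.0, 9.3]
force: [0.1, 0.7, 0.8]
gripper_width: 18.2
t 14.65 pos [580.1  84.4 261.5] rot [179.8   0.    9.3] F [ 0.2 -0.1 -0.4] w 18.3 j6 88.0
```

View pics/w5.png

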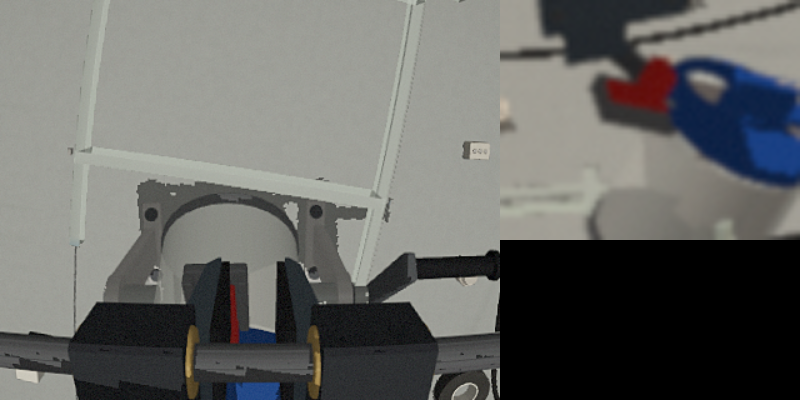

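Run:
```python
from tilt import *
S2=load('f2.pkl')['scene'];S0=load('f0.pkl')['scene'];S5=load('f5.pkl')['scene']
X,n=ax(0)
for fx in(79,69): print([proj(S2,tip+x*X+y*sy+z*n).round(1).tolist() for x,y,z in((fx+17,10,58.5),(fx+17,-10,58.5),(fx,10,80.5),(fx-12,10,80.5))])
for nm,S in(('0',S0),('2',S2),('5',S5)):
    c=S['color'].astype(float);r=c[...,0]-(c[...,1]+c[...,2])/2
    ys,xs=np.nonzero(r[170:200,265:305]>35);print(nm,'cent',xs.mean()+265,ys.mean()+170,len(xs),'min col',xs.min()+265,'max',xs.max()+265,'rows',ys.min()+170,ys.max()+170)
    for y in range(182,193,2): print(y,r[y,270:294].round().astype(int).tolist())
```

```text
[[274.2, 190.6], [272.4, 184.9], [285.1, 184.8], [289.8, 185.9]]
[[278.2, 191.5], [276.3, 185.7], [289.0, 185.7], [293.7, 186.7]]
0 cent 282.5792682926829 185.22560975609755 164 min col 273 max 290 rows 178 191
182 [8, 8, 8, 8, 8, 9, 9, 8, 6, 6, 8, 30, 83, 119, 132, 140, 152, 154, 149, 122, 72, 15, -25, -54]
184 [8, 8, 12, 38, 88, 98, 83, 60, 48, 38, 48, 80, 114, 130, 130, 125, 110, 100, 97, 90, 52, -18, -63, -69]
186 [8, 7, 14, 52, 122, 156, 157, 156, 154, 152, 146, 138, 132, 130, 121, 107, 89, 81, 68, 35, -4, -26, -42, -57]
188 [7, 6, 8, 22, 76, 126, 141, 145, 148, 152, 156, 152, 141, 123, 103, 88, 81, 70, 38, 4, -18, -40, -58, -66]
190 [6, 6, 8, 7, 22, 52, 48, 38, 46, 63, 74, 82, 84, 87, 78, 78, 76, 66, 36, 8, -15, -44, -64, -68]
192 [6, 8, 7, 7, 4, 2, 2, 2, 2, 2, 4, 6, 8, 10, 12, 14, 22, 26, 22, 6, -5, -22, -46, -64]
2 cent 282.5792682926829 185.22560975609755 164 min col 273 max 290 rows 178 191
182 [8, 8, 8, 10, 9, 9, 8, 8, 8, 6, 8, 30, 84, 120, 134, 142, 156, 155, 150, 125, 73, 16, -26, -56]
184 [8, 8, 12, 38, 90, 99, 83, 62, 48, 38, 46, 81, 116, 132, 132, 127, 114, 102, 98, 9
[... 370 characters left out ...]
2, 2, 2, 3, 4, 6, 9, 12, 12, 16, 24, 26, 22, 8, -2, -13, -38, -58]
5 cent 286.0810810810811 186.27027027027026 148 min col 277 max 293 rows 179 192
182 [7, 8, 8, 8, 8, 8, 8, 8, 6, 6, 4, 2, 0, 0, 7, 28, 60, 78, 83, 86, 84, 82, 64, 26]
184 [8, 8, 8, 6, 2, 2, 11, 20, 20, 15, 12, 10, 7, 11, 34, 68, 80, 85, 84, 86, 85, 86, 82, 58]
186 [8, 8, 6, 2, 2, 8, 34, 70, 82, 81, 78, 74, 70, 68, 72, 79, 84, 83, 85, 85, 86, 81, 65, 25]
188 [6, 8, 6, 4, 2, 3, 18, 50, 77, 84, 84, 82, 84, 83, 82, 84, 84, 85, 86, 84, 80, 57, 16, -22]
190 [6, 7, 6, 5, 3, 2, 6, 17, 40, 53, 63, 68, 71, 78, 80, 82, 84, 83, 86, 82, 68, 36, 1, -18]
192 [7, 8, 6, 7, 4, 3, 2, 0, 2, 2, 4, 6, 8, 14, 17, 22, 28, 36, 49, 54, 58, 44, 0, -24]
```

```bash
python3 -m jog '[[[-1.5,-1.3,-0.3],0,0],[[-1.5,0,0],0,0],[[-0.5,0,0],0,0],[[0,0,0],0,0]]'; python3 go.py '[546.7,95.5,250]'
```

```text
time_s: 15.15
ee_pos: [539.3, 92.5, 264.1]
ee_rot: [179.8, 0.1, 9.4]
force: [0.6, 0.3, -0.1]
gripper_width: 0.2
t 15.15 pos [539.3  92.5 264.1] rot [1.798e+02 1.000e-01 9.400e+00] F [ 0.6  0.3 -0.1] w 0.2 j6 89.0
-> [546.7  95.5 250. ] shift cm [ 0.78 -0.17  1.41]
```

```bash
python3 -m jog '[[[0.7,-0.15,0.6],0,0],[[0,0,0.5],0,0],[[0,0,0.3],0,0]]'; python3 -m jog '[[[0,0,0.3],0,0]]';python3 -m jog '[[[0,0,0.3],0,0]]'
```

```text
time_s: 15.52
ee_pos: [547.9, 95.4, 251.7]
ee_rot: [179.8, -0.1, 9.4]
force: [-4.8, 0.3, 20.9]
gripper_width: 0.6
time_s: 15.65
ee_pos: [548.0, 95.5, 251.7]
ee_rot: [179.8, -0.2, 9.4]
force: [-6.5, -2.2, 20.3]
gripper_width: 0.6
time_s: 15.78
ee_pos: [547.9, 95.4, 251.8]
ee_rot: [179.8, -0.3, 9.4]
force: [-6.0, -1.0, 17.0]
gripper_width: 0.4
```

```bash
python3 -m jog '[[[-0.3,0,0.3],0,0],[[-0.3,0,0.3],0,0]]';python3 -m jog '[[[-0.3,0,0.3],0,0],[[-0.3,0,0.3],0,0]]'; python3 go.py
```

```text
time_s: 16.02
ee_pos: [546.7, 95.2, 252.2]
ee_rot: [179.8, -1.2, 9.3]
force: [1.6, 0.1, 12.0]
gripper_width: 0.3
time_s: 16.27
ee_pos: [546.5, 95.2, 252.2]
ee_rot: [179.8, -2.3, 9.3]
force: [1.7, 1.1, 12.2]
gripper_width: 0.9
t 16.27 pos [546.5  95.2 252.2] rot [179.8  -2.3   9.3] F [ 1.7  1.1 12.2] w 0.9 j6 89.0
```

```bash
python3 -m jog '[[[0,0,-2],0,0],[[-4,0,-4],0,0],[[-5,0,0],0,0],[[-2,0,0],0,0],[[0,0,0],0,0],[[0,0,0],0,0]]'
python3 - <<'E'
from workcell import viewer
import pickle
from tilt import *
F={n:viewer.grab_frame(n) for n in('wrist','scene')};W=F['wrist'];pickle.dump(F,open('f6.pkl','wb'))
h=cv2.cvtColor(W['color'],cv2.COLOR_RGB2HSV)
m=((h[...,0]<6)|(h[...,0]>174))&(h[...,1]>170)&(h[...,2]>60);m[:, :280]=0;m[:,360:]=0;m[150:]=0
ys,xs=np.nonzero(m);x,e=tilt(W);print(x,e,ys.min(),ys.max())
for th in(0,x[0]):print(dr(W,[(322,ys.min())],th,58.5).round(1))
c=F['scene']['color'].astype(float);r=c[...,0]-(c[...,1]+c[...,2])/2
for y in range(182,193,2): print(y,r[y,270:294].round().astype(int).tolist())
cv2.imwrite('pics/w6.png',cv2.resize(W['color'][20:180,240:400],(640,600),interpolation=2)[...,::-1])
E
python3 go.py
```

```text
time_s: 17.02
ee_pos: [436.5, 76.9, 308.1]
ee_rot: [179.8, -2.3, 9.3]
force: [0.5, -0.5, 0.7]
gripper_width: 0.3
[0.01426772 0.85711235] 0.7473987359157981 56 108
[[87.4  1.  58.5]]
[[88.5  1.  58.5]]
182 [8, 6, 8, 7, 8, 7, 6, 6, 7, 6, 4, 2, 0, 2, 16, 54, 100, 130, 146, 158, 160, 152, 120, 47]
184 [8, 8, 8, 6, 4, 5, 16, 36, 44, 36, 29, 25, 20, 24, 65, 116, 131, 133, 132, 126, 121, 124, 122, 85]
186 [8, 7, 6, 2, 2, 14, 59, 126, 158, 155, 150, 141, 132, 122, 122, 130, 132, 129, 118, 96, 86, 78, 48, -4]
188 [6, 7, 6, 4, 2, 4, 24, 78, 131, 150, 156, 158, 156, 156, 152, 142, 130, 112, 94, 86, 76, 55, 8, -42]
190 [7, 7, 6, 4, 4, 3, 6, 24, 52, 67, 76, 84, 95, 116, 132, 132, 119, 93, 82, 80, 68, 36, 0, -24]
192 [6, 6, 8, 6, 4, 4, 2, 2, 2, 2, 4, 6, 9, 12, 14, 17, 24, 29, 38, 42, 46, 38, 0, -28]
t 17.12 pos [436.5  76.9 307.9] rot [179.8  -2.3   9.3] F [-0.3 -0.5 -0.2] w 0.8 j6 89.0
```

View pics/w6.png

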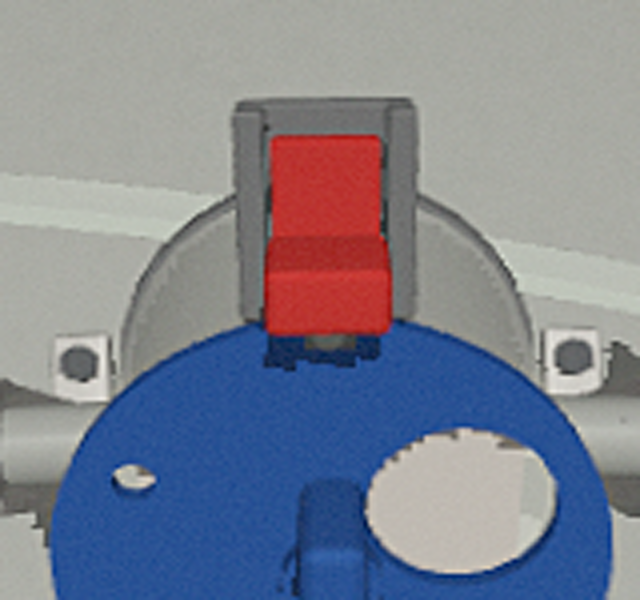

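Run:
```python
from tilt import *
for fn in('f2.pkl','f6.pkl'):
    W=load(fn)['wrist'];g=W['color'].astype(int)
    h=cv2.cvtColor(W['color'],cv2.COLOR_RGB2HSV);b=((h[...,0]>105)&(h[...,0]<125)&(h[...,1]>120)).astype('u1')
    cs,hi=cv2.findContours(b,cv2.RETR_CCOMP,cv2.CHAIN_APPROX_NONE)
    th=tilt(W)[0]
    for c,k in zip(cs,hi[0]):
        if k[3]>=0 and cv2.contourArea(c)>15:
            q=dr(W,c[:,0,:],th[0],62);ctr=(q[:,:2].max(0)+q[:,:2].min(0))/2-[0,th[1]]
            print(fn,'hole size',np.ptp(q[:,:2],axis=0).round(1),'r',np.hypot(*ctr).round(1),'ang',np.degrees(np.arctan2(-ctr[1],-ctr[0])).round(1))
    for y0 in (40,70):
        m=((h[...,0]<6)|(h[...,0]>174))&(h[...,1]>170)&(h[...,2]>60);xs=np.nonzero(m[y0,280:360])[0]+280
        if len(xs): print('lock mid',y0,xs.min(),xs.max(),dr(W,[((xs.min()+xs.max()+1)/2,y0)],th[0],62).round(1))
```

```text
f2.pkl hole size [6.9 3.1] r 36.6 ang 12.7
f2.pkl hole size [9.8 3.8] r 36.9 ang -11.8
f2.pkl hole size [20.8  4.7] r 37.9 ang 0.7
f2.pkl hole size [6.3 8.2] r 41.9 ang -121.0
f2.pkl hole size [34.3 36.7] r 28.3 ang 121.7
lock mid 40 307 335 [[85.3  1.6 62. ]]
lock mid 70 304 339 [[65.9  1.3 62. ]]
f6.pkl hole size [7.3 3.3] r 37.1 ang 12.2
f6.pkl hole size [9.4 4.1] r 37.0 ang -11.4
f6.pkl hole size [20.8  5. ] r 35.9 ang 0.8
f6.pkl hole size [6.8 8.8] r 42.0 ang -120.9
f6.pkl hole size [34.4 36.8] r 28.6 ang 122.9
lock mid 70 308 334 [[79.7  1.4 62. ]]
```

```bash
python3 -m jog '[[[4,0,0],-10.6,0.42],[[4,0,0],-10.6,0.42],[[0,0,0],-10.6,0.42],[[0,0,0],-10.6,0.42],[[0,0,0],-10.6,0.42],[[0,0,0],-10.6,0.42],[[0,0,0],-10.6,0.42],[[0,0,0],-10.6,0.42],[[0,0,0],-5.2,0.42],[[0,0,0],0,0.42]]'; python3 go.py '[537.8,94,265]' '[537.8,94,243.7]'
```

```text
time_s: 18.38
ee_pos: [526.3, 99.6, 303.5]
ee_rot: [178.1, 0.2, 100.8]
force: [-0.2, -0.5, 0.1]
gripper_width: 38.6
t 18.38 pos [526.3  99.6 303.5] rot [178.1   0.2 100.8] F [-0.2 -0.5  0.1] w 38.6 j6 -1.0
-> [537.8  94.  265. ] shift cm [-0.76  1.02  3.85]
-> [537.8  94.  243.7] shift cm [0.   0.   2.13]
```

```bash
python3 -m jog '[[[-0.75,1.0,1.9],1.2,0.42],[[0,0,1.9],0,0.42],[[0,0,0],0,0.42]]'; python3 go.py '[537.8,94,243.7]'
```

```text
time_s: 18.75
ee_pos: [541.1, 94.4, 264.1]
ee_rot: [178.1, 0.2, 99.3]
force: [-0.0, -0.7, 0.6]
gripper_width: 38.6
t 18.75 pos [541.1  94.4 264.1] rot [178.1   0.2  99.3] F [-0.  -0.7  0.6] w 38.6 j6 -0.0
-> [537.8  94.  243.7] shift cm [ 0.01 -0.33  2.04]
```

```bash
python3 -m jog '[[[0,-0.2,1],0,0.42],[[0,0,1],0,0.42],[[0,0,0],0,0.42]]'; python3 go.py '[537.8,94,243.7]'
```

```text
time_s: 19.12
ee_pos: [540.6, 94.4, 243.8]
ee_rot: [178.0, 0.2, 99.2]
force: [0.7, -0.6, 0.2]
gripper_width: 38.3
t 19.12 pos [540.6  94.4 243.8] rot [178.    0.2  99.2] F [ 0.7 -0.6  0.2] w 38.3 j6 -0.0
-> [537.8  94.  243.7] shift cm [ 0.01 -0.28  0.01]
```

```bash
python3 -m jog '[[[0,-0.3,0.12],0,0.42],[[0,-0.2,0.1],0,0.42]]'; python3 -m jog '[[[0,-0.15,0.08],0,0.42]]';python3 -m jog '[[[0,-0.15,0.08],0,0.42]]';python3 -m jog '[[[0,-0.15,0.08],0,0.42]]'
```

```text
time_s: 19.38
ee_pos: [535.8, 93.6, 242.0]
ee_rot: [178.0, 0.2, 99.2]
force: [0.2, 0.8, -0.0]
gripper_width: 37.8
time_s: 19.5
ee_pos: [534.2, 93.4, 241.4]
ee_rot: [177.9, 0.2, 99.2]
force: [0.7, 0.2, -0.1]
gripper_width: 38.4
time_s: 19.62
ee_pos: [532.7, 93.2, 240.7]
ee_rot: [177.9, 0.2, 99.2]
force: [-0.5, 0.3, -0.4]
gripper_width: 38.1
time_s: 19.75
ee_pos: [531.3, 92.9, 240.0]
ee_rot: [177.9, 0.2, 99.2]
force: [1.7, 0.0, 0.6]
gripper_width: 38.3
```

```bash
python3 -m jog '[[[0,-0.15,0.08],0,0.42]]';python3 -m jog '[[[0,-0.15,0.08],0,0.42]]';python3 -m jog '[[[0,-0.15,0.09],0,0.42]]'
```

```text
time_s: 19.88
ee_pos: [531.1, 92.9, 239.9]
ee_rot: [177.6, 0.2, 99.2]
force: [3.0, -0.3, 2.6]
gripper_width: 38.3
time_s: 20.0
ee_pos: [530.9, 92.8, 239.8]
ee_rot: [177.4, 0.2, 99.2]
force: [3.2, 1.0, 2.8]
gripper_width: 38.1
time_s: 20.12
ee_pos: [530.7, 92.8, 239.7]
ee_rot: [177.2, 0.2, 99.2]
force: [4.5, 0.6, 4.2]
gripper_width: 38.5
```

```bash
python3 -m jog '[[[0,-0.15,0.25],0,0.42]]';python3 -m jog '[[[0,-0.2,0.3],0,0.42]]';python3 -m jog '[[[0,-0.25,0.35],0,0.42]]'
```

```text
time_s: 20.25
ee_pos: [531.0, 92.8, 238.8]
ee_rot: [176.9, 0.2, 99.2]
force: [3.5, 0.3, 8.8]
gripper_width: 38.4
time_s: 20.38
ee_pos: [531.3, 92.9, 237.7]
ee_rot: [176.5, 0.2, 99.2]
force: [4.0, 1.2, 9.2]
gripper_width: 38.0
time_s: 20.5
ee_pos: [531.6, 92.9, 236.5]
ee_rot: [176.0, 0.2, 99.2]
force: [4.0, 1.0, 11.4]
gripper_width: 38.5
```

```bash
python3 -m jog '[[[0,0.5,-0.3],0,0.42],[[0,0,-3],0,0.42],[[0,0,-3],0,0.42]]'; python3 go.py '[590,-30,285]' '[590,-30,193]'
```

```text
time_s: 20.88
ee_pos: [527.6, 92.5, 296.4]
ee_rot: [177.0, 0.2, 99.2]
force: [0.7, -0.1, -0.6]
gripper_width: 38.5
t 20.88 pos [527.6  92.5 296.4] rot [177.    0.2  99.2] F [ 0.7 -0.1 -0.6] w 38.5 j6 -0.0
-> [590. -30. 285.] shift cm [-13.09   4.2    1.14]
-> [590. -30. 193.] shift cm [0.  0.  9.2]
```

```bash
python3 -m jog '[[[-5,1.6,0],0,0.42],[[-5,1.6,0.5],0,0.42],[[-3.2,1.0,0.5],0,0.42],[[0,0,0],0,0.42]]'; python3 go.py '[590,-30,193]'
python3 - <<'E'
from workcell import viewer
import pickle
from tilt import *
W=viewer.grab_frame('wrist');pickle.dump({'wrist':W},open('f7.pkl','wb'))
cv2.imwrite('pics/w7.png',cv2.resize(W['color'],(640,480))[...,::-1])
try: print(tilt(W))
except Exception as e: print(e)
E
```

```text
time_s: 21.38
ee_pos: [588.5, -33.3, 287.1]
ee_rot: [177.7, -0.0, 99.4]
force: [-0.4, 0.2, -0.1]
gripper_width: 38.5
t 21.38 pos [588.5 -33.3 287.1] rot [177.7  -0.   99.4] F [-0.4  0.2 -0.1] w 38.5 j6 -14.0
-> [590. -30. 193.] shift cm [0.3  0.2  9.41]
(array([ 0.00438022, -0.31244064]), np.float64(1.2176935271174898))
```

View pics/w7.png

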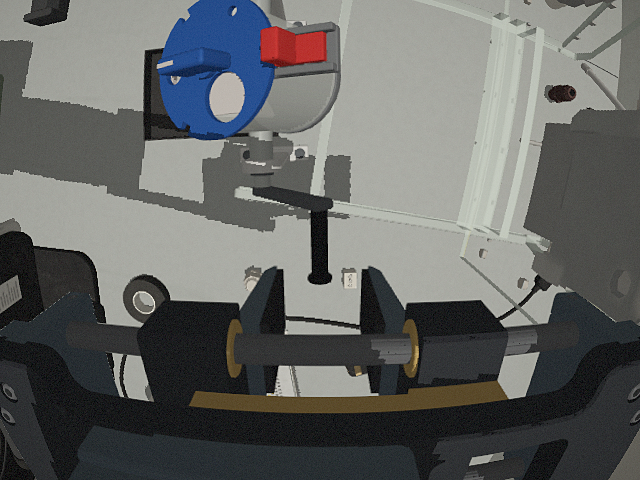

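```bash
python3 -c "
from tilt import *
W=load('f7.pkl')['wrist'];h=cv2.cvtColor(W['color'],cv2.COLOR_RGB2HSV);m=((h[...,0]<6)|(h[...,0]>174))&(h[...,1]>170)&(h[...,2]>60);m[100:]=0
ys,xs=np.nonzero(m);print(xs.min(),xs.max(),ys.min(),ys.max());k=xs.max();y=ys[xs==k].mean()
print('foot end',dr(W,[(k+1,y)],0.004,58.5).round(1),'rail end',dr(W,[(340,47)],0.004,58.5).round(1))"
python3 -m jog '[[[0.3,0.2,2.5],0,0.42],[[0,0,2.5],0,0.42],[[0,0,2.5],0,0.42],[[0,0,1.5],0,0.3],[[0,0,0],0,0.2],[[0,0,0],0,0.18],[[0,0,0],0,0.18]]'; python3 go.py '[590,-30,193]'
```

```text
260 325 26 66
foot end [[87.8  1.5 58.5]] rail end [[96.7  0.4 58.5]]
time_s: 22.3
ee_pos: [589.1, -22.0, 196.5]
ee_rot: [178.0, -0.3, 99.7]
force: [-0.4, 0.5, 0.2]
gripper_width: 16.4
t 22.3 pos [589.1 -22.  196.5] rot [178.   -0.3  99.7] F [-0.4  0.5  0.2] w 16.4 j6 -14.0
-> [590. -30. 193.] shift cm [-0.81 -0.05  0.35]
```

```bash
python3 -m jog '[[[-0.8,0,0.2],0,0.18],[[0,-1.21,-0.6],0,0.18],[[0,-1.31,-0.48],0,0.18],[[0,-1.37,-0.24],0,0.18]]'; python3 go.py '[523+5*.9863+21.5,90.7+.8-128.2,207]'
```

```text
time_s: 22.8
ee_pos: [557.2, -37.2, 211.6]
ee_rot: [176.8, -0.1, 99.7]
force: [4.8, 2.2, 3.9]
gripper_width: 16.3
t 22.8 pos [557.2 -37.2 211.6] rot [ 1.768e+02 -1.000e-01  9.970e+01] F [4.8 2.2 3.9] w 16.3 j6 -16.0
-> [549.4315 -36.7    207.    ] shift cm [ 0.18 -0.76  0.46]
```

```bash
python3 -m jog '[[[0.05,-1.4,0.4],0,0.18],[[0,-1.4,0.1],0,0.18],[[0,-1.3,0.4],0,0.18]]'; python3 go.py '[523-45.9*.9863+21.5,90.7-7.5-128.2,192]'
```

```text
time_s: 23.18
ee_pos: [516.4, -44.0, 202.7]
ee_rot: [176.3, -0.1, 99.6]
force: [3.2, 0.4, 1.7]
gripper_width: 16.3
t 23.18 pos [516.4 -44.  202.7] rot [ 1.763e+02 -1.000e-01  9.960e+01] F [3.2 0.4 1.7] w 16.3 j6 -17.0
-> [499.22883 -45.      192.     ] shift cm [ 0.19 -1.71  1.07]
```

```bash
python3 -m jog '[[[0.1,-0.76,0.4],0,0.18],[[0,-0.72,0.45],0,0.18],[[0,-0.68,0.47],0,0.18],[[0,-0.62,0.54],0,0.18],[[0,-0.56,0.55],0,0.18],[[0,0,0],0,0.18]]'; python3 go.py '[523-62.2*.9863+21.5,90.7-10.3-128.2,177]'
```

```text
time_s: 23.92
ee_pos: [481.3, -48.7, 173.2]
ee_rot: [176.5, -0.1, 99.6]
force: [4.1, -0.1, 1.5]
gripper_width: 16.5
t 23.93 pos [481.3 -48.7 173.2] rot [ 1.765e+02 -1.000e-01  9.960e+01] F [ 4.1 -0.1  1.5] w 16.5 j6 -18.0
-> [483.15214 -47.8     177.     ] shift cm [ 0.05  0.2  -0.38]
```

```bash
python3 -m jog '[[[0,-0.4,0.2],0,0.18],[[0,-0.3,0],0,0.18],[[0,0,0],0,0.18],[[0,0,0],0,0.18],[[0,0,0],0,0.18],[[0,0,0],0,0.18],[[0,0,0],0,0.18],[[0,0,0],0,0.18],[[0,0,0],0,0.18],[[0,0,0],0,0.18]]'; python3 go.py
python3 - <<'E'
from workcell import viewer
import pickle
from h import *
F={n:viewer.grab_frame(n) for n in('wrist','scene','top')};pickle.dump(F,open('f8.pkl','wb'))
o=np.zeros((600,800,3),'u1')
o[:300,:400]=cv2.resize(F['wrist']['color'],(400,300));o[300:,:400]=cv2.resize(F['top']['color'][195:285,300:420],(400,300),interpolation=2);o[:400,400:]=cv2.resize(F['scene']['color'][160:280,270:390],(400,400),interpolation=2)
cv2.imwrite('pics/w8.png',o[...,::-1])
E
```

```text
time_s: 25.18
ee_pos: [481.4, -48.8, 172.6]
ee_rot: [175.5, -0.1, 99.6]
force: [2.5, 1.4, 0.9]
gripper_width: 16.4
t 25.18 pos [481.4 -48.8 172.6] rot [ 1.755e+02 -1.000e-01  9.960e+01] F [2.5 1.4 0.9] w 16.4 j6 -19.0
```

View pics/w8.png

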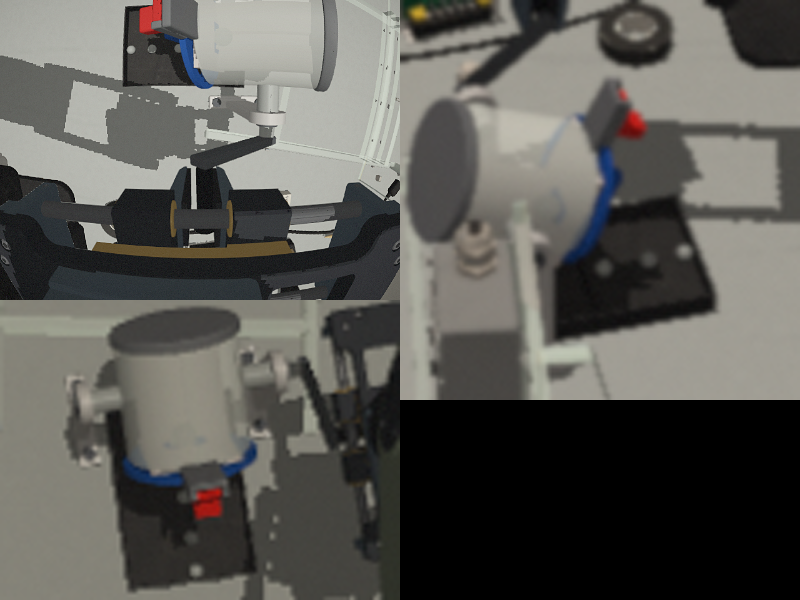

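```bash
python3 -m jog '[[[0,0.97,-1],0,0.18],[[0,1.13,-0.82],0,0.18],[[0,1.25,-0.61],0,0.18],[[0,1.34,-0.38],0,0.18]]'; python3 go.py '[523+21.5,90.7-128.2,207]'
```

```text
time_s: 25.82
ee_pos: [509.5, -43.2, 200.6]
ee_rot: [178.2, -0.2, 99.7]
force: [-12.6, -2.8, 8.4]
gripper_width: 16.3
t 25.82 pos [509.5 -43.2 200.6] rot [178.2  -0.2  99.7] F [-12.6  -2.8   8.4] w 16.3 j6 -17.0
-> [544.5 -37.5 207. ] shift cm [-0.03  3.55 -0.64]
```

```bash
python3 -m jog '[[[0,1.0,-0.3],0,0.18],[[0,1.1,-0.2],0,0.18],[[0,1.1,-0.1],0,0.18],[[0,1.1,0],0,0.18]]'; python3 go.py '[523+21.5,90.7-128.2,207]'
```

```text
time_s: 26.32
ee_pos: [540.4, -37.8, 208.6]
ee_rot: [-179.9, -0.3, 99.9]
force: [-6.0, -2.3, 4.8]
gripper_width: 16.5
t 26.32 pos [540.4 -37.8 208.6] rot [-179.9   -0.3   99.9] F [-6.  -2.3  4.8] w 16.5 j6 -15.0
-> [544.5 -37.5 207. ] shift cm [-0.04  0.41  0.16]
```

```bash
python3 -m jog '[[[0,1.2,0.3],0,0.18],[[0,1.2,0.3],0,0.18],[[0,1.2,0.5],0,0.18],[[0,1.0,0.5],0,0.18]]'; python3 go.py '[590,-30,193]'
```

```text
time_s: 26.82
ee_pos: [581.5, -30.5, 193.2]
ee_rot: [-179.0, -0.3, 99.9]
force: [-3.6, -1.2, 2.0]
gripper_width: 16.5
t 26.82 pos [581.5 -30.5 193.2] rot [-179.    -0.3   99.9] F [-3.6 -1.2  2. ] w 16.5 j6 -14.0
-> [590. -30. 193.] shift cm [-0.1   0.85  0.02]
```

```bash
python3 -m jog '[[[0,0.6,0.2],0,0.18],[[0,0.5,0.1],0,0.18],[[0,0.4,0],0,0.18]]'; python3 -m jog '[[[0,0.4,0],0,0.18],[[0,0.4,0],0,0.18]]'; python3 -m jog '[[[0,0.5,0.1],0,0.18],[[0,0.5,0.1],0,0.18]]'
```

```text
time_s: 27.2
ee_pos: [592.1, -28.5, 187.4]
ee_rot: [-178.1, -0.3, 99.9]
force: [-15.8, -3.2, 10.9]
gripper_width: 16.2
time_s: 27.45
ee_pos: [592.0, -28.5, 187.3]
ee_rot: [-176.9, -0.3, 99.9]
force: [-13.1, -3.1, 7.4]
gripper_width: 16.9
time_s: 27.7
ee_pos: [592.0, -28.6, 187.0]
ee_rot: [-175.6, -0.4, 100.0]
force: [-16.5, -3.5, 13.9]
gripper_width: 16.4
```

```bash
python3 -m jog '[[[0,-0.2,0],0,0.4],[[0,0,0],0,0.4],[[0,0,0],0,0.4],[[0,0,-3],0,0.4],[[0,0,-4],0,0.4],[[0,0,-4],0,0.4],[[-1,0,0],0,0.4],[[0,0,0],0,0.4]]'; python3 go.py
python3 - <<'E'
from workcell import viewer
import pickle
from tilt import *
F={n:viewer.grab_frame(n) for n in('wrist','scene','top')};pickle.dump(F,open('f9.pkl','wb'));W=F['wrist']
x,e=tilt(W);print('tilt',x,e)
h=cv2.cvtColor(W['color'],cv2.COLOR_RGB2HSV);m=((h[...,0]<6)|(h[...,0]>174))&(h[...,1]>170)&(h[...,2]>60);m[150:]=0
ys,xs=np.nonzero(m);print(xs.min(),xs.max(),ys.min(),ys.max());k=xs.max();print('foot',dr(W,[(k+1,ys[xs==k].mean())],x[0],58.5).round(1))
c=F['scene']['color'].astype(float);r=c[...,0]-(c[...,1]+c[...,2])/2
for y in (182,186,188): print(y,r[y,270:294].round().astype(int).tolist())
o=np.zeros((600,800,3),'u1')
o[:400,:400]=cv2.resize(W['color'][:200,120:400],(400,400));o[400:,:400]=cv2.resize(F['top']['color'][185:275,310:440],(400,200),interpolation=2);o[:400,400:]=cv2.resize(F['scene']['color'][160:280,270:390],(400,400),interpolation=2)
cv2.imwrite('pics/w9.png',o[...,::-1])
E
```

```text
time_s: 28.7
ee_pos: [605.1, -37.1, 297.9]
ee_rot: [-176.1, -0.4, 100.0]
force: [-0.1, 0.4, -1.2]
gripper_width: 36.6
t 28.7 pos [605.1 -37.1 297.9] rot [-176.1   -0.4  100. ] F [-0.1  0.4 -1.2] w 36.6 j6 -14.0
tilt [-0.00581561 -0.35055528] 1.1981096106971307
254 316 24 61
foot [[87.4  1.9 58.5]]
182 [8, 7, 8, 8, 7, 7, 7, 7, 6, 6, 4, 3, 0, 2, 15, 54, 102, 132, 146, 161, 163, 157, 124, 48]
186 [7, 6, 6, 4, 2, 15, 60, 128, 160, 158, 152, 144, 134, 126, 124, 134, 136, 132, 120, 99, 87, 76, 46, -6]
188 [8, 8, 6, 4, 2, 6, 24, 80, 135, 154, 160, 160, 160, 160, 156, 146, 133, 116, 97, 86, 82, 55, 3, -44]
```

View pics/w9.png

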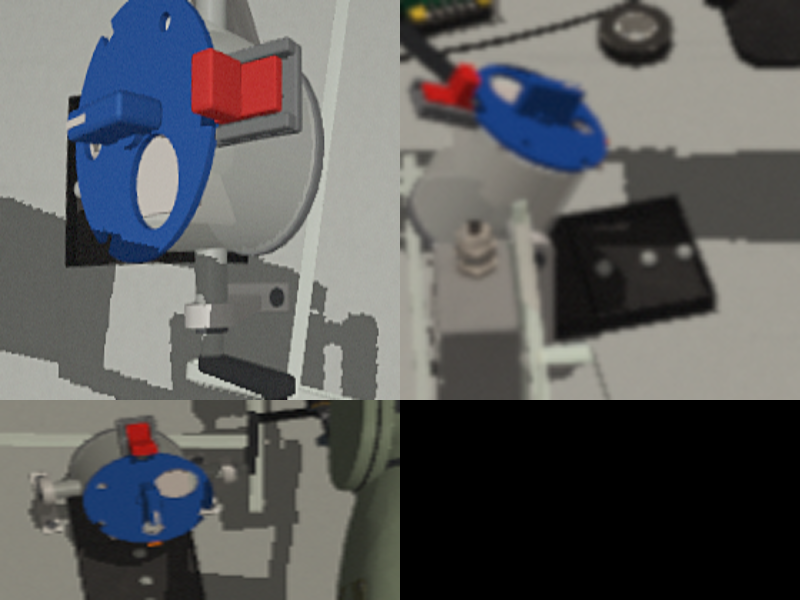

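```bash
python3 -c "
from workcell import job_done,telemetry
print(telemetry.state()['force'].round(1)); print(job_done())"
```

```text
[-0.3  0.8 -0.1]
the job is handed in; nothing more can be done
None
```

I handed the job in at about 29 s. The cap is on the middle hole, all three small balls are in the black tray and the drum is back at rest. The one point I can't fully confirm is that the lock is completely home.

- **Cap:** the holes read within about 1–3° of their ideal places. I read them just before the swing and did not re-measure them afterwards; the last picture shows the cap looking unmoved.
- **Lock (checks disagree):** the images put its travel at about 7.5–8.5 mm rather than 10 mm. It did not move under a steady push of about 9 N on the tab's face, well above its 2.5 N friction. I took that as the end stop.
- **First lock push:** this tipped the drum forward about 0.09 rad, probably because the wide fingertip caught the lock's rail. I pushed the drum back to rest (measured 0.008 rad) and pushed the lock again there, before swinging the drum. Most of the lock's travel happened during that first push.
- **Drum and balls:** three balls show in the tray in the last pictures. The large ball was not seen directly, but nothing that size came out. The drum's final angle reads −0.006 rad, which is zero within error, and it was pressed against its rest stop. The lock stands where it did before the swing.
- **Bystanders:** I never touched the relay, tape or gland, and saw nothing displaced. The highest force I read was about 22 N.

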